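Grade the clay beakers for the drawing lesson

TASK

For the drawing lesson, stand the four terracotta beakers on the four cork discs of the board, one centred on each disc, in order of size with the smallest next to the lamp and the largest at the far end, so that none shades the next. Set them down upright without dropping them or knocking them over, and leave the white paint tub where it stands.

Things in the scene. Friction and masses are not known exactly. Their poses are not given: they have to be found in the camera images.
- small_beaker (a point): The smallest of four plain terracotta beakers: a straight-sided round cup, open at the top, outer diameter 36 mm, height 52 mm, wall 4 mm. Stands upright on the table among other things. The point is its centre, half-way up (26 mm above its underside); z is up along its axis.
- medium_beaker (a point): The second smallest of four plain terracotta beakers: a straight-sided round cup, open at the top, outer diameter 44 mm, height 66 mm, wall 4 mm. Stands upright on the table among other things. The point is its centre, half-way up (33 mm above its underside); z is up along its axis.
- large_beaker (a point): The second largest of four plain terracotta beakers: a straight-sided round cup, open at the top, outer diameter 52 mm, height 80 mm, wall 4 mm. Stands upright on the table among other things. The point is its centre, half-way up (40 mm above its underside); z is up along its axis.
- largest_beaker (a point): The largest of four plain terracotta beakers: a straight-sided round cup, open at the top, outer diameter 60 mm, height 94 mm, wall 4 mm. Stands upright on the table among other things. The point is its centre, half-way up (47 mm above its underside); z is up along its axis.
- mark1_top (a point): One of four alike thin cork discs (diameter 70 mm) fixed in a straight row, 85 mm from centre to centre, on a plywood board 100 x 370 mm. The point is the centre of the disc's upper face, 13 mm above the table (3 mm above the board). x lies across the row, y along it. The names do not tell the discs' order in the row: go by their positions.
- mark2_top (a point): One of four alike thin cork discs (diameter 70 mm) fixed in a straight row, 85 mm from centre to centre, on a plywood board 100 x 370 mm. The point is the centre of the disc's upper face, 13 mm above the table (3 mm above the board). x lies across the row, y along it. The names do not tell the discs' order in the row: go by their positions.
- mark3_top (a point): One of four alike thin cork discs (diameter 70 mm) fixed in a straight row, 85 mm from centre to centre, on a plywood board 100 x 370 mm. The point is the centre of the disc's upper face, 13 mm above the table (3 mm above the board). x lies across the row, y along it. The names do not tell the discs' order in the row: go by their positions.
- mark4_top (a point): One of four alike thin cork discs (diameter 70 mm) fixed in a straight row, 85 mm from centre to centre, on a plywood board 100 x 370 mm. The point is the centre of the disc's upper face, 13 mm above the table (3 mm above the board). x lies across the row, y along it. The names do not tell the discs' order in the row: go by their positions.
- lamp: Small table lamp, a cream cylindrical shade on a round metal foot, 72 mm across and 150 mm high, fixed at one end of the row (either end), in line with it, its axis 122 mm from the centre of the nearest disc. Origin: centre of its underside, on the table; x across the row, y along it. A jar of brushes, 66 mm across and 190 mm high, stands as far from the disc at the other end.
- paint_tub (a point): White lidded paint tub, 60 mm across, 68 mm high, loose, among the beakers. The point is its centre, 34 mm above its underside. It stays where it is.
Mind the look-alikes: they are no part of the job. What is shaped like the part that bears large_beaker but green or yellow is not meant. What is shaped like the part that bears small_beaker but blue is not meant.

How it is judged (in metres and radians):
At the end, for the whole second after the job is handed in: Each beaker stands upright (within 0.12 rad) and at rest on its disc, its centre within 12 mm of the disc's centre along and across the row; the smallest is on the disc nearest the lamp, then the second smallest, the second largest, and the largest farthest from the lamp (horizontal distance between small_beaker and lamp between 0.1105 and 0.1345 m and x of small_beaker in the frame of lamp between -0.012 and 0.012 m and height (world z) of small_beaker between 0.033 and 0.047 m and angle between each of small_beaker, medium_beaker, large_beaker, largest_beaker's own z axis and vertical below 0.12 rad and linear speed of each of beaker_small, beaker_medium, beaker_large, beaker_largest below 0.02 m/s and horizontal distance between medium_beaker and lamp between 0.1955 and 0.2195 m and x of medium_beaker in the frame of lamp between -0.012 and 0.012 m and height (world z) of medium_beaker between 0.04 and 0.054 m and horizontal distance between large_beaker and lamp between 0.2805 and 0.3045 m and x of large_beaker in the frame of lamp between -0.012 and 0.012 m and height (world z) of large_beaker between 0.047 and 0.061 m and horizontal distance between largest_beaker and lamp between 0.3655 and 0.3895 m and x of largest_beaker in the frame of lamp between -0.012 and 0.012 m and height (world z) of largest_beaker between 0.054 and 0.068 m); the robot touches nothing.
It fails at once if a beaker is dropped (falls free from more than about 25 mm) ((linear speed of beaker_small above 0.7 m/s and contact force between the fingers and beaker_small below 0.05 N) or (linear speed of beaker_medium above 0.7 m/s and contact force between the fingers and beaker_medium below 0.05 N) or (linear speed of beaker_large above 0.7 m/s and contact force between the fingers and beaker_large below 0.05 N) or (linear speed of beaker_largest above 0.7 m/s and contact force between the fingers and beaker_largest below 0.05 N)).
It fails at once if a beaker is knocked over (tilted more than 40 degrees) (angle between any of small_beaker, medium_beaker, large_beaker, largest_beaker's own z axis and vertical above 0.7 rad).
It fails at once if the paint tub is shifted by more than 30 mm (distance of paint_tub from where it was at the start of the episode above 0.03 m).
It also fails if it takes over 112 s, if anything falls off the work surface, if the arm or the gripper's body presses on something with over 40 N, if the wrist force passes 120 N, or if a joint passes its speed limit or range.

ROBOT

A 7-joint arm with a two-finger parallel gripper is mounted at the origin on the work surface. World frame = base frame: x ahead of the robot, y to its left, z up, the work surface at z = 0. Lengths are in m, angles in degrees, forces in N, time in s.
With the tool pointing down it reaches from about 0.425 to 0.875 m from the base axis. Payload 4.7 kg.
Tool frame: the origin (TCP) lies at the very end of the fingers, on their centre line; the grasp point (between the pads) lies env.tcp_to_grasp behind it (env.tcp_to_grasp is the distance from the TCP to the grasp point, in m); z points along the fingers, x is the direction in which the jaws open and shut, and the axes are right-handed (so a half turn about z gives the same grasp; the last joint's range is limited). The gripper opens to 87 mm and grips with 3 to 60 N. Pads are 19 mm wide; open, the fingers measure 117 mm over their backs; the gripper's body (75 mm by 190 mm) begins 51 mm behind the grasp point.
Start: joints at [66.01, 18.392, -4.016, 83.108, 1.295, 78.541, -3.26], TCP at [0.273, -0.59, 0.185] pointing down, gripper open.
Joint ranges: [-163.93, 163.93], [-17.29, 119.83], [-79.2, 71.16], [3.27, 140.29], [-89.18, 269.18], [5.43, 117.66], [-154.24, 154.24]. Speed limits (degrees/s): [147.25, 147.25, 180, 180, 180, 180, 180].

INTERFACE

Orientations are given as [roll, pitch, yaw] about the fixed x, y, z axes, in that order (R = Rz(yaw) Ry(pitch) Rx(roll)).
In Python, from cell import env gives the robot as it stands. The module is installed in compiled form; this text tells all that it offers.
- The arm moves only by the tool send_rows, never from a script. Its argument "steps" is a list of rows, each a list of 3 entries, a list of its own where there are three numbers: the shift along the tool's x, y, z in m, then the turn, a rotation vector about the tool's x, y, z in rad, then the finger opening in m, from 0 to 0.087. A call has exactly 5 rows; each row is the pose to reach, as a shift and turn from the pose commanded when the call began, along the tool's axes at that moment; what a row does not reach only later rows make up. A row lasts 1/12 s, in which the tool goes at most 41.7 mm and 7.16 degrees, less where a joint would pass 70% of its speed; a pose out of reach is approached as far as the arm can. A call with a gripper value outside its range is refused whole. The fingers move at their own pace and stop on an object; "grip_force" is the grip in N (left out, the last holds). Time passes only in rows, so rows that repeat a pose let the fingers close, or fill a call up. It gives the time, the measured TCP pose, the force and the opening at its end, in the units of the state.
- env.get_obs(): the state, without advancing time (a new reading comes with each control period).
- env.read_camera(name): name is "scene" or "top" or "wrist"; returns a dict with "pixels" (480x640x3 uint8, red, green, blue), "fx", "fy", "cx", "cy" (pixels), "position" and "rotation" of the camera in the world. Camera axes: x right, y up, looking along -z (the intrinsics and any distortion apply to the point x, -y, -z); pixel columns grow to the right and rows downward; lengths in m; the calibration is good to about 2 mm. The wrist camera is an equidistant fisheye: a pixel r from the principal point sees the ray r / f radians off the axis. A picture is of the moment at which its call begins. There is no depth.
- env.sign_off(): hands the job in, once; it reports no verdict.
The state is a dict: "time_s": time; "qpos": joint angles; "joint_velocities": joint speeds; "effort": joint torques, N m; "tool_pos": TCP position; "tool_rot": TCP orientation; "force": force on the tool from outside, world axes, zero at the start; "wrist_torque": the same for the moment, N m; "grip_width": finger opening in m.
Only numpy, scipy, OpenCV 4.12 (cv2) and the standard library are available. Lean on these libraries where they do the work, as an engineer would, in place of code of your own. Each camera call takes 0.05 s, during which the arm holds its last target.

## Working session

There is one attempt and no reset: what is moved stays moved. The work goes in short steps, Python scripts to look and compute and a tool call to move; the robot and the scene stay as the last step left them, time stands still between calls to the robot, and variables do not carry over. Pictures are saved under pics/ and viewed, and the job is handed in when it is done.

Besides the shell and the picture viewer there is one more tool, called after "Request:" as a command line: name --argument value ..., lists and objects as JSON in quotes. send_rows: Moves the arm, as the interface text tells. Its arguments: {"type":"object","properties":{"steps":{"type":"array"},"grip_force":{"type":"number"}},"required":["steps"]}

```bash
mkdir -p pics
cat > h.py <<'E'
from cell import env
import cv2, numpy as np
def snap(n,tag):
    c=env.read_camera(n); cv2.imwrite(f"pics/{tag}.png",c["pixels"][:,:,::-1]); np.save(f"pics/{tag}.npy",c,allow_pickle=True); return c
def load(tag): return np.load(f"pics/{tag}.npy",allow_pickle=True).item()
E
python3 - <<'E'
from h import *
for n in ("scene","top","wrist"):
    c=snap(n,n+"0"); print(n,{k:(np.round(v,4).tolist() if k!="pixels" else 0) for k,v in c.items()})
print(env.get_obs(), env.tcp_to_grasp)
E
```

```text
scene {'pixels': 0, 'fx': 461.2683, 'fy': 461.2683, 'cx': 315.7651, 'cy': 238.4198, 'position': [1.1979, 0.0848, 0.6227], 'rotation': [50.6395, 0.9058, 92.7923]}
top {'pixels': 0, 'fx': 547.407, 'fy': 547.407, 'cx': 322.1193, 'cy': 240.0352, 'position': [0.3927, 0.0625, 1.0588], 'rotation': [7.4871, -1.2581, -88.4478]}
wrist {'pixels': 0, 'fx': 371.6483, 'fy': 371.6483, 'cx': 320.8531, 'cy': 233.2807, 'position': [0.3405, -0.5582, 0.3853], 'rotation': [-15.8128, 0.1137, -65.2452]}
{'time_s': 0.15, 'qpos': array([66.00864524, 18.42939211, -4.01593449, 83.16028948,  1.29533701,
       78.54297327, -3.26086458]), 'joint_velocities': array([-0.00312099, -0.14616784,  0.08809467, -0.24185217, -0.04188651,
        0.02842641,  0.00666346]), 'effort': array([ 5.94536482e-05, -4.91796219e+01, -4.04531909e-01, -3.12879467e+01,
       -6.39537117e-02,  4.03972110e-02,  1.51053409e-04]), 'tool_pos': array([ 0.2723808 , -0.58962577,  0.18459923]), 'tool_rot': array([ 1.79994537e+02,  8.74116670e-02, -6.51996389e+01]), 'force': array([-0.80212571, -0.24854146, -0.93731857]), 'wrist_torque': array([ 0.0330793 , -0.02314   , -0.01135171]), 'grip_width': 0.08678097994370763} 0.0187
```

View pics/scene0.png

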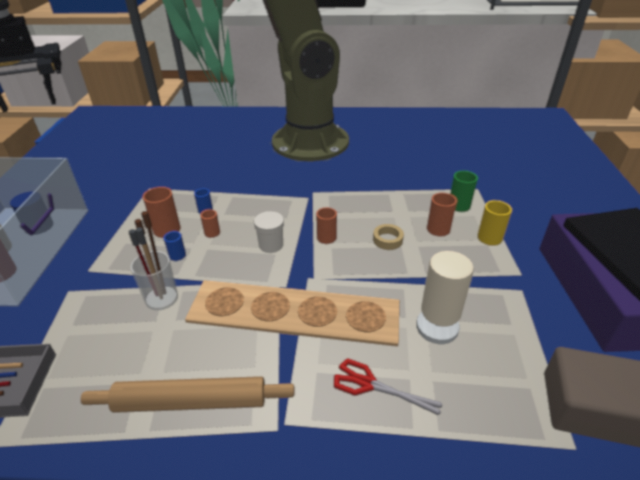

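View pics/top0.png

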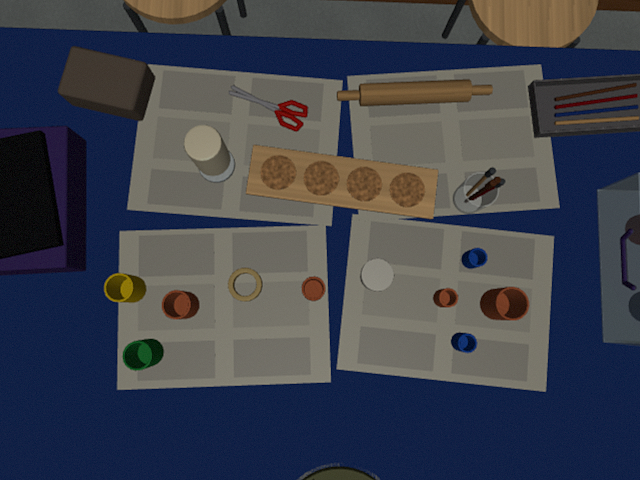

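View pics/wrist0.png

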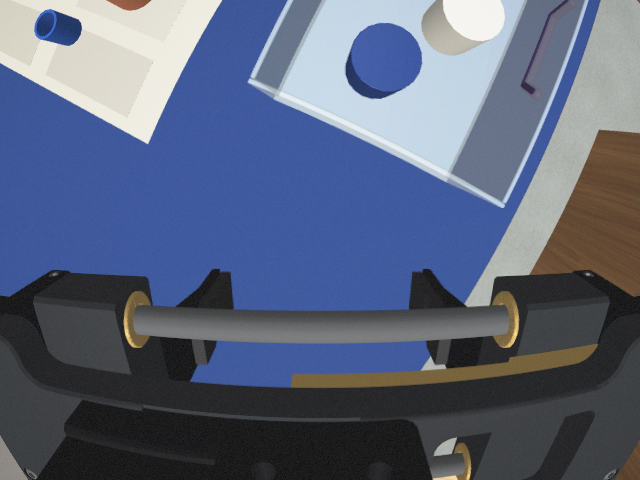

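```bash
cat >> h.py <<'E'
from scipy.spatial.transform import Rotation as Ro
from scipy.optimize import least_squares
def proj(c,px,z):
    px=np.asarray(px,float).reshape(-1,2)
    d=np.c_[(px[:,0]-c["cx"])/c["fx"],-(px[:,1]-c["cy"])/c["fy"],-np.ones(len(px))]
    d=d@Ro.from_euler("xyz",c["rotation"],degrees=True).as_matrix().T
    p=np.asarray(c["position"]); return (p+d*((z-p[2])/d[:,2])[:,None])[:,:2]
def mask(c,lo,hi):
    hsv=cv2.cvtColor(c["pixels"],cv2.COLOR_RGB2HSV); return cv2.inRange(hsv,np.array(lo),np.array(hi))
def fitc(P,r):
    return least_squares(lambda v:np.hypot(*(P-v).T)-r,P.mean(0),loss="soft_l1",f_scale=.001)
def cup(c,cnt,D,h,z0=0,cvx=True):
    px=(cv2.convexHull(cnt) if 0 else cnt).reshape(-1,2)+0.0
    nad=np.asarray(c["position"])[:2]; out=[]
    for z,s in ((z0+h,1),(z0,-1)):
        P=proj(c,px,z); ctr=P.mean(0)
        for _ in range(5):
            u=(ctr-nad)/np.linalg.norm(ctr-nad)
            sel=((P-ctr)@u)*s>0.2*D/2
            f=fitc(P[sel],D/2); ctr=f.x
        out.append((ctr,np.sqrt(np.mean((np.hypot(*(P[sel]-ctr).T)-D/2)**2))))
    return out
E
python3 - <<'E'
from h import *
B={"small":(.036,.052,(446,298)),"medium":(.044,.066,(313,289)),"large":(.052,.08,(180,304)),"largest":(.06,.094,(505,303))}
for n in ("top",):
    c=load(n+"0"); 
    hsv=cv2.cvtColor(c["pixels"],cv2.COLOR_RGB2HSV)
    for k,(D,h,p) in B.items(): print(k,hsv[p[1]-8:p[1]+9:8,p[0]].tolist())
    print("tub",hsv[275,377],"disc",hsv[172,278],"wood",hsv[160,300],"lamp",hsv[140,203])
    m=mask(c,(0,110,40),(12,255,255)); m=cv2.morphologyEx(m,cv2.MORPH_CLOSE,np.ones((5,5)))
    for cn in cv2.findContours(m,cv2.RETR_EXTERNAL,cv2.CHAIN_APPROX_NONE)[0]:
        if cv2.contourArea(cn)<150: continue
        x,y,w,hh=cv2.boundingRect(cn); ctr=np.array([x+w/2,y+hh/2])
        k=min(B,key=lambda k:np.hypot(*(ctr-B[k][2])))
        print((x,y,w,hh),k,[(np.round(a,4).tolist(),round(b*1000,2)) for a,b in cup(c,cn,*B[k][:2])])
    for p in ((278,172),(321,178),(364,184),(408,190)): print(p,proj(c,p,.013))
    print("tub",proj(c,(377,275),.068))
E
python3 -c "
import cv2
t=cv2.imread('pics/top0.png');cv2.imwrite('pics/crop0.png',cv2.resize(t[130:370,90:540],(800,427),interpolation=2))"
```

```text
small [[10, 182, 98], [9, 175, 118], [8, 192, 109]]
medium [[9, 178, 119], [9, 176, 116], [9, 179, 111]]
large [[9, 179, 117], [10, 177, 111], [9, 172, 113]]
largest [[9, 180, 98], [9, 177, 114], [9, 176, 113]]
tub [ 25  24 140] disc [ 17 146 105] wood [ 17 114 132] lamp [ 22  49 150]
(162, 290, 37, 29) large [([0.3997, 0.2982], np.float64(0.66)), ([0.4002, 0.3031], np.float64(0.85))]
(433, 288, 25, 19) small [([0.4262, -0.1887], np.float64(0.71)), ([0.4272, -0.1937], np.float64(1.04))]
(480, 287, 49, 33) largest [([0.4176, -0.2916], np.float64(0.79)), ([0.4181, -0.2967], np.float64(1.13))]
(302, 277, 23, 24) medium [([0.434, 0.0586], np.float64(0.6)), ([0.4383, 0.0582], np.float64(0.6))]
(274, 100, 34, 31) medium [([0.7671, 0.1115], np.float64(3.89)), ([0.7751, 0.1099], np.float64(2.02))]
(555, 83, 85, 26) largest [([0.7968, -0.5043], np.float64(9.27)), ([0.8472, -0.4156], np.float64(8.47))]
(598, 0, 42, 11) largest [([0.9709, -0.5202], np.float64(9.44)), ([1.0686, -0.5518], np.float64(9.01))]
(278, 172) [[0.66228789 0.13321309]]
(321, 178) [[0.65301527 0.04881558]]
(364, 184) [[ 0.64373701 -0.03563326]]
(408, 190) [[ 0.63451605 -0.12209738]]
tub [[ 0.46247507 -0.05698256]]
```

View pics/crop0.png

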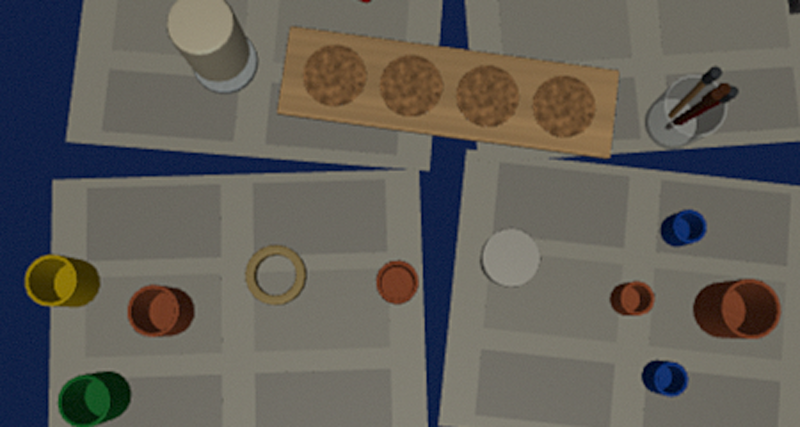

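Run:
```python
from h import *
B={"small":(.036,.052),"medium":(.044,.066),"large":(.052,.08),"largest":(.06,.094)}
S={"small":(210,223),"medium":(327,226),"large":(442,214),"largest":(161,212)}
c=load("scene0")
hsv=cv2.cvtColor(c["pixels"],cv2.COLOR_RGB2HSV)
m=mask(c,(0,110,40),(12,255,255)); m=cv2.morphologyEx(m,cv2.MORPH_CLOSE,np.ones((5,5)))
for cn in cv2.findContours(m,cv2.RETR_EXTERNAL,cv2.CHAIN_APPROX_NONE)[0]:
    if cv2.contourArea(cn)<150: continue
    x,y,w,hh=cv2.boundingRect(cn); ctr=np.array([x+w/2,y+hh/2])
    k=min(B,key=lambda k:np.hypot(*(ctr-S[k])))
    if np.hypot(*(ctr-S[k]))<15: print((x,y,w,hh),k,[(np.round(a,4).tolist(),round(b*1000,2)) for a,b in cup(c,cn,*B[k])])
# discs: darker/saturated blobs within board
for n,seeds in (("top",((278,172),(321,178),(364,184),(408,190))),("scene",((365,317),(317,311),(270,305),(224,301)))):
    c=load(n+"0"); g=cv2.GaussianBlur(c["pixels"],(5,5),0).astype(int)
    # ratio blue/red separates cork/wood
    r=g[:,:,0]; C=[]
    m=np.zeros(r.shape,np.uint8)
    for s in seeds:
        win=r[s[1]-30:s[1]+30,s[0]-30:s[0]+30]
    lo,hi=[],[]
    wood=np.median([r[s[1],s[0]] for s in seeds])
    print(n,"cork R",wood,[int(r[s[1],(s[0]+seeds[i+1][0])//2]) for i,s in enumerate(seeds[:-1])])
    x0=min(s[0] for s in seeds)-40;x1=max(s[0] for s in seeds)+40;y0=min(s[1] for s in seeds)-28;y1=max(s[1] for s in seeds)+28
    sub=g[y0:y1,x0:x1,0].astype(np.uint8)
    hs=cv2.cvtColor(g.astype(np.uint8),cv2.COLOR_RGB2HSV)[y0:y1,x0:x1]
    t,_=cv2.threshold(sub[(hs[:,:,0]>8)&(hs[:,:,0]<24)&(hs[:,:,1]>85)].reshape(-1,1),0,255,cv2.THRESH_OTSU)
    mm=((sub<t)&(hs[:,:,0]>8)&(hs[:,:,0]<24)&(hs[:,:,1]>85)).astype(np.uint8)*255
    mm=cv2.morphologyEx(cv2.morphologyEx(mm,cv2.MORPH_CLOSE,np.ones((5,5))),cv2.MORPH_OPEN,np.ones((7,7)))
    cv2.imwrite(f"pics/disc_{n}.png",mm)
    P=[]
    for cn in cv2.findContours(mm,cv2.RETR_EXTERNAL,cv2.CHAIN_APPROX_NONE)[0]:
        if cv2.contourArea(cn)<300: continue
        p=proj(c,cn.reshape(-1,2)+[x0,y0],.013); f=fitc(p,.035); P.append(f.x)
    P=np.array(sorted(P,key=lambda a:-a[1])); print(np.round(P,4).tolist(),np.hypot(*np.diff(P,axis=0).T))
    if len(P)==4:
        ctr=P.mean(0); u=P[0]-P[3]; u/=np.linalg.norm(u)
        print("fit",np.round([ctr+u*.0425*k for k in (3,1,-1,-3)],4).tolist(),np.degrees(np.arctan2(u[1],u[0])))
t=load("top0")
for p,z in (((474,258),.05),((464,342),.05),((143,354),.08),((125,288),.08)): print(p,proj(t,p,z))
```

```text
(201, 210, 18, 27) small [([0.4337, -0.1868], np.float64(1.44)), ([0.4186, -0.1917], np.float64(1.82))]
(317, 208, 19, 35) medium [([0.4443, 0.0606], np.float64(1.49)), ([0.4279, 0.0598], np.float64(1.69))]
(428, 194, 29, 41) large [([0.4082, 0.3007], np.float64(1.41)), ([0.3914, 0.3032], np.float64(1.59))]
(143, 188, 36, 49) largest [([0.4267, -0.287], np.float64(1.18)), ([0.4026, -0.3019], np.float64(5.34))]
top cork R 105.0 [128, 130, 133]
[[0.6629, 0.1335], [0.6539, 0.0492], [0.6452, -0.0348], [0.6361, -0.1192]] [0.08476441 0.08442979 0.08491017]
fit [[0.663, 0.134], [0.654, 0.0495], [0.645, -0.0351], [0.636, -0.1196]] 83.92592802890611
scene cork R 161.0 [195, 196, 199]
[[0.6651, 0.1351], [0.6563, 0.0514], [0.6472, -0.0327], [0.6388, -0.1162]] [0.0841901  0.0845321  0.08395561]
fit [[0.6651, 0.1362], [0.6563, 0.0517], [0.6474, -0.0329], [0.6386, -0.1174]] 84.02788453805736
(474, 258) [[ 0.50058379 -0.23974081]]
(464, 342) [[ 0.34599559 -0.21995415]]
(143, 354) [[0.31218971 0.35133604]]
(125, 288) [[0.4258603  0.39091628]]
```

Look-alikes in the top view: terracotta at (180,304), (313,289), (446,298) and (505,303). Green (143,354), yellow (125,288) and blue (474,258) and (464,342) are excluded. By size and colour, confirmed in the crop, (446,298) is the smallest, (313,289) the second smallest, (180,304) the second largest and (505,303) the largest. The lamp is at the left end (+y), so the discs from the lamp are (278,172), (321,178), (364,184) and (408,190). I start with the largest beaker.

```bash
cat > g.py <<'E'
import sys
from h import *
o=env.get_obs(); R=Ro.from_euler("xyz",o["tool_rot"],degrees=True)
print("t",o["time_s"],np.round(o["tool_pos"],4),np.round(o["tool_rot"],2),"F",np.round(o["force"],1),"w",round(o["grip_width"],4))
a=[float(v) for v in sys.argv[1:]]
if a:
    G=Ro.from_euler("xyz",[180,0,-6],degrees=True)
    for i in range(0,len(a),3):
        print("shift",np.round(R.inv().apply(np.array(a[i:i+3])-o["tool_pos"]),4),"rv",np.round((R.inv()*G).as_rotvec(),3))
E
python3 g.py .30 -.5 .26 .4175 -.294 .26
```

```text
t 0.15 [ 0.2724 -0.5896  0.1846] [ 1.7999e+02  9.0000e-02 -6.5200e+01] F [-0.8 -0.2 -0.9] w 0.0868
shift [-0.0699 -0.0627 -0.0753] rv [-1.000e-03  1.000e-03 -1.033e+00]
shift [-0.2076 -0.2557 -0.0751] rv [-1.000e-03  1.000e-03 -1.033e+00]
```

Request:
send_rows --steps '[[[0,0,-0.04],[0,0,-0.12],0.087],[[-0.01,-0.01,-0.075],[0,0,-0.24],0.087],[[-0.035,-0.035,-0.075],[0,0,-0.36],0.087],[[-0.06,-0.065,-0.075],[0,0,-0.48],0.087],[[-0.085,-0.095,-0.075],[0,0,-0.6],0.087]]' --grip_force 15

```text
time_s: 0.57
tool_pos: [0.3233, -0.4723, 0.2608]
tool_rot: [180.0, -0.0, -30.6]
force: [1.7, 0.2, 0.6]
grip_width: 0.0869
```

```bash
python3 g.py .4175 -.294 .26
```

```text
t 0.5667 [ 0.3233 -0.4723  0.2608] [ 1.7997e+02 -5.0000e-02 -3.0590e+01] F [1.7 0.2 0.6] w 0.0869
shift [-0.0096 -0.2014  0.0007] rv [ 0.001 -0.001 -0.429]
```

Request:
send_rows --steps '[[[-0.002,-0.04,0],[0,0,-0.1],0.08],[[-0.004,-0.08,0],[0,0,-0.2],0.08],[[-0.006,-0.12,0],[0,0,-0.3],0.08],[[-0.0085,-0.165,0],[0,0,-0.38],0.08],[[-0.0096,-0.2,0],[0,0,-0.429],0.08]]'

```text
time_s: 0.98
tool_pos: [0.418, -0.2939, 0.2604]
tool_rot: [180.0, 0.0, -6.0]
force: [1.1, -0.6, 1.1]
grip_width: 0.0801
```

```bash
python3 - <<'E'
from h import *
snap("wrist","wrist1")
E
python3 g.py .4175 -.294 .12 .4175 -.294 .045
```

```text
t 1.0333 [ 0.4233 -0.285   0.2609] [-1.7975e+02 -1.5000e-01 -5.2500e+00] F [2.9 6.9 0.4] w 0.0801
shift [-0.0053  0.0101  0.1408] rv [-0.004 -0.003  0.013]
shift [-0.0055  0.0105  0.2158] rv [-0.004 -0.003  0.013]
```

View pics/wrist1.png

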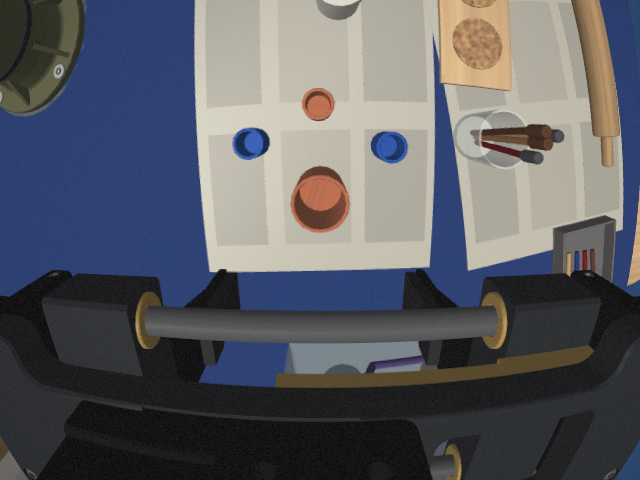

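The wrist view shows the largest beaker at (320,200), centred between the jaws in their column, with the small one at (318,104) and the blue cups at (250,142) and (390,147). The arm overshoots a little, so I end the moves gently.

Request:
send_rows --steps '[[[0,0,0.02],[0,0,0],0.08],[[0,0,0.05],[0,0,0],0.08],[[0,0,0.085],[0,0,0],0.08],[[0,0,0.115],[0,0,0],0.08],[[0,0,0.13],[0,0,0],0.08]]'

```text
time_s: 1.45
tool_pos: [0.415, -0.2951, 0.1263]
tool_rot: [-179.8, 0.3, -6.3]
force: [0.3, -0.9, -0.2]
grip_width: 0.0799
```

```bash
python3 - <<'E'
from h import *
snap("wrist","wrist2")
E
python3 g.py .4175 -.294 .045
```

```text
t 1.5 [ 0.414  -0.2944  0.1246] [-179.73    0.44   -6.26] F [-1.1  1.  -1.8] w 0.08
shift [ 0.0041 -0.0004  0.0795] rv [-0.005  0.008 -0.005]
```

View pics/wrist2.png

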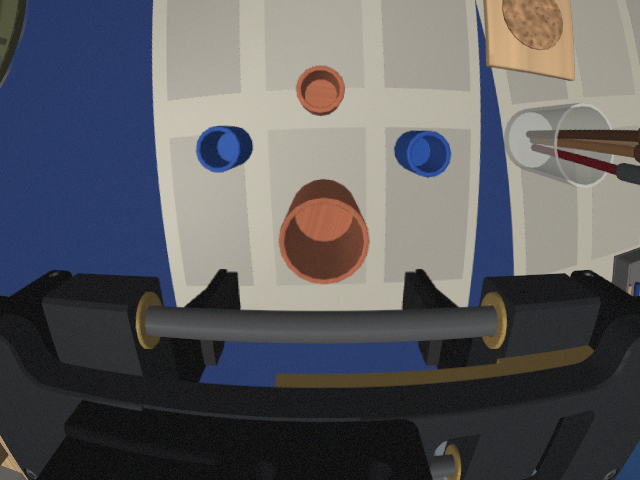

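The beaker's rim is centred at (324,238) and the jaws straddle it symmetrically. I descend.

Request:
send_rows --steps '[[[0.002,0,0.015],[0,0,0],0.08],[[0.002,0,0.03],[0,0,0],0.08],[[0.002,0,0.045],[0,0,0],0.08],[[0.002,0,0.06],[0,0,0],0.08],[[0.002,0,0.075],[0,0,0],0.08]]'

```text
time_s: 1.92
tool_pos: [0.4198, -0.2972, 0.0556]
tool_rot: [180.0, -0.1, -6.3]
force: [-0.3, 0.4, -0.3]
grip_width: 0.08
```

Request:
send_rows --steps '[[[0,0,0.003],[0,0,0],0.08],[[0,0,0.004],[0,0,0],0.075],[[0,0,0.004],[0,0,0],0.07],[[0,0,0.004],[0,0,0],0.065],[[0,0,0.004],[0,0,0],0.05]]'

```text
time_s: 2.33
tool_pos: [0.4201, -0.2972, 0.0526]
tool_rot: [179.9, -0.1, -6.2]
force: [-1.7, -0.2, 0.7]
grip_width: 0.0653
```

Request:
send_rows --steps '[[[0,0,0],[0,0,0],0.05],[[0,0,0],[0,0,0],0.05],[[0,0,0],[0,0,0],0.05],[[0,0,-0.004],[0,0,0],0.05],[[0,0,-0.012],[0,0,0],0.05]]'

```text
time_s: 2.75
tool_pos: [0.4185, -0.2958, 0.0626]
tool_rot: [-179.9, 0.1, -6.2]
force: [-0.5, 0.3, -2.0]
grip_width: 0.0582
```

```bash
python3 g.py .4175 -.294 .20 .637 -.1185 .20
```

```text
t 2.75 [ 0.4185 -0.2958  0.0626] [-1.7991e+02  1.1000e-01 -6.2400e+00] F [-0.5  0.3 -2. ] w 0.0582
shift [-0.0015 -0.0019 -0.1374] rv [-0.002  0.002 -0.004]
shift [ 0.1976 -0.2002 -0.1375] rv [-0.002  0.002 -0.004]
```

Request:
send_rows --steps '[[[0,0,-0.015],[0,0,0],0.05],[[0,0,-0.035],[0,0,0],0.05],[[0,0,-0.055],[0,0,0],0.05],[[0,0,-0.07],[0,0,0],0.05],[[0,0,-0.08],[0,0,0],0.05]]'

```text
time_s: 3.17
tool_pos: [0.4203, -0.2969, 0.1455]
tool_rot: [179.9, -0.1, -6.2]
force: [-0.0, 0.2, -2.0]
grip_width: 0.058
```

```bash
python3 - <<'E'
from h import *
a=snap("wrist","wrist3")["pixels"];b=snap("top","top3")["pixels"]
cv2.imwrite("pics/both3.png",cv2.resize(np.hstack([a,b]),(800,300),interpolation=cv2.INTER_AREA)[:,:,::-1])
E
python3 g.py .637 -.1185 .20
```

```text
t 3.2667 [ 0.4206 -0.2973  0.1453] [179.89  -0.18  -6.24] F [-0.9 -0.1 -1.4] w 0.0582
shift [ 0.1958 -0.2011 -0.0544] rv [ 0.002 -0.003 -0.004]
```

View pics/both3.png

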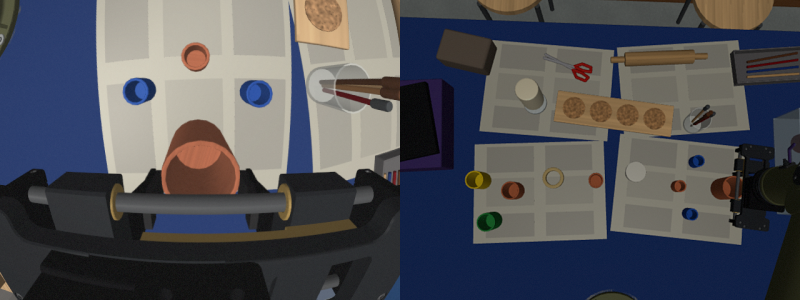

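```bash
cat >> h.py <<'E'
def wproj(c,px,z):
    px=np.asarray(px,float).reshape(-1,2); u=(px[:,0]-c["cx"]); v=-(px[:,1]-c["cy"]); r=np.hypot(u,v); th=r/c["fx"]
    d=np.c_[u/r*np.sin(th),v/r*np.sin(th),-np.cos(th)]
    d=d@Ro.from_euler("xyz",c["rotation"],degrees=True).as_matrix().T
    p=np.asarray(c["position"]); return (p+d*((z-p[2])/d[:,2])[:,None])[:,:2]
def wbase(c,D,zb,x0=200,x1=440,y0=130):
    m=mask(c,(0,90,40),(14,255,255)); m[:y0]=0; m[:,:x0]=0; m[:,x1:]=0
    m=cv2.morphologyEx(m,cv2.MORPH_OPEN,np.ones((3,3)))
    cn=max(cv2.findContours(m,cv2.RETR_EXTERNAL,cv2.CHAIN_APPROX_NONE)[0],key=cv2.contourArea)
    P=wproj(c,cn,zb); top=cn.reshape(-1,2)[:,1].min(); print("bbox",cv2.boundingRect(cn))
    nad=np.asarray(c["position"])[:2]; ctr=P[np.argmin(cn.reshape(-1,2)[:,1])]-[0,D/2]
    for _ in range(8):
        u=(ctr-nad)/np.linalg.norm(ctr-nad); s=((P-ctr)@u)<-0.35*D/2
        ctr=fitc(P[s],D/2).x
    return ctr,np.sqrt(np.mean((np.hypot(*(P[s]-ctr).T)-D/2)**2))
E
python3 - <<'E'
from h import *
print(wbase(load("wrist3"),.06,.0935))
c=load("wrist2"); print(wbase(c,.06,0,x0=270,x1=385,y0=150))
E
```

```text
bbox (257, 192, 127, 119)
(array([ 0.41795112, -0.29359286]), np.float64(0.00026653572078954083))
bbox (279, 180, 90, 104)
(array([ 0.41686853, -0.29346819]), np.float64(0.00035690063015534734))
```

```bash
python3 g.py .44 -.122 .18 .638 -.122 .18
```

```text
t 3.2667 [ 0.4206 -0.2973  0.1453] [179.89  -0.18  -6.24] F [-0.9 -0.1 -1.4] w 0.0582
shift [ 0.0003 -0.1763 -0.035 ] rv [ 0.002 -0.003 -0.004]
shift [ 0.1972 -0.1978 -0.0344] rv [ 0.002 -0.003 -0.004]
```

Request:
send_rows --steps '[[[0,-0.02,-0.02],[0,0,0],0.05],[[0,-0.055,-0.035],[0,0,0],0.05],[[0,-0.095,-0.035],[0,0,0],0.05],[[0,-0.13,-0.035],[0,0,0],0.05],[[0.015,-0.16,-0.035],[0,0,0],0.05]]'

```text
time_s: 3.68
tool_pos: [0.4494, -0.1366, 0.1775]
tool_rot: [180.0, 0.2, -6.2]
force: [0.6, 0.2, -2.2]
grip_width: 0.0581
```

Request:
send_rows --steps '[[[0.02,-0.015,0],[0,0,0],0.05],[[0.055,-0.028,0],[0,0,0],0.05],[[0.095,-0.035,0],[0,0,0],0.05],[[0.135,-0.037,0],[0,0,0],0.05],[[0.165,-0.038,0],[0,0,0],0.05]]'

```text
time_s: 4.1
tool_pos: [0.622, -0.1185, 0.1765]
tool_rot: [-179.9, 0.1, -6.2]
force: [0.1, -0.5, -1.6]
grip_width: 0.0577
```

Request:
send_rows --steps '[[[0.01,0,0],[0,0,0],0.05],[[0.017,0,0],[0,0,0],0.05],[[0.017,0,0],[0,0,0],0.05],[[0.017,0,0],[0,0,0],0.05],[[0.017,0,0],[0,0,0],0.05]]'

```text
time_s: 4.52
tool_pos: [0.6356, -0.1212, 0.1783]
tool_rot: [180.0, 0.1, -6.2]
force: [-0.1, -0.3, -2.4]
grip_width: 0.0581
```

```bash
python3 g.py .638 -.122 .066
```

```text
t 4.5167 [ 0.6356 -0.1212  0.1783] [ 1.7997e+02  6.0000e-02 -6.2500e+00] F [-0.1 -0.3 -2.4] w 0.0581
shift [0.0026 0.0004 0.1123] rv [ 0.001  0.001 -0.004]
```

Request:
send_rows --steps '[[[0.001,0,0.02],[0,0,0],0.05],[[0.002,0,0.045],[0,0,0],0.05],[[0.002,0,0.07],[0,0,0],0.05],[[0.002,0,0.085],[0,0,0],0.05],[[0.002,0,0.095],[0,0,0],0.05]]'

```text
time_s: 4.93
tool_pos: [0.6364, -0.1219, 0.0817]
tool_rot: [179.9, 0.2, -6.3]
force: [-0.1, -1.2, -1.8]
grip_width: 0.0578
```

```bash
python3 - <<'E'
from h import *
c=snap("wrist","wrist4"); p=env.get_obs()["tool_pos"]; print(p,wbase(c,.06,p[2]-.052))
E
python3 g.py .638 -.122 .066
```

```text
bbox (257, 191, 127, 120)
[ 0.63597583 -0.12172099  0.08041175] (array([ 0.63388291, -0.11827188]), np.float64(0.000870186672495071))
t 4.9833 [ 0.636  -0.1217  0.0804] [179.97   0.26  -6.27] F [-0.9  0.6 -3.8] w 0.0581
shift [0.0021 0.     0.0144] rv [ 0.     0.004 -0.005]
```

View pics/wrist4.png

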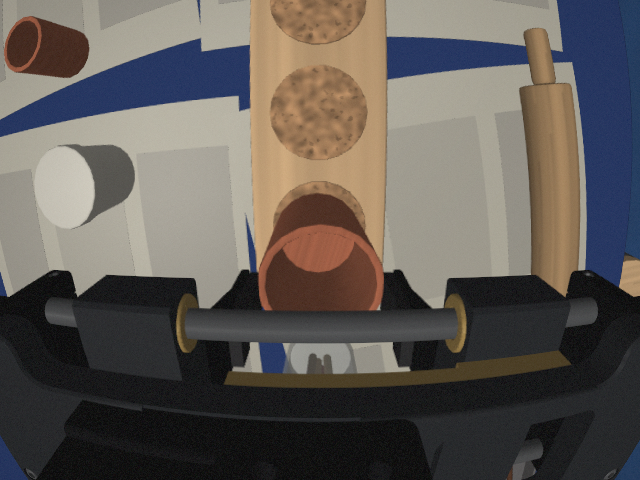

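Run:
```python
from h import *
c=load("wrist4"); print(wproj(c,[(319,112),(320,181),(271,112),(367,112)],.013))
```

```text
[[ 0.64477538 -0.03361058]
 [ 0.63994    -0.08364198]
 [ 0.61059985 -0.02929884]
 [ 0.67899159 -0.03695513]]
```

Request:
send_rows --steps '[[[0.002,0,0.004],[0,0,0],0.05],[[0.002,0,0.007],[0,0,0],0.05],[[0.002,0,0.01],[0,0,0],0.05],[[0.002,0,0.012],[0,0,0],0.05],[[0.002,0,0.014],[0,0,0],0.05]]'

```text
time_s: 5.4
tool_pos: [0.6412, -0.1218, 0.07]
tool_rot: [180.0, -0.1, -6.2]
force: [0.9, 0.5, -2.5]
grip_width: 0.0579
```

Request:
send_rows --steps '[[[-0.001,0,0.001],[0,0,0],0.05],[[-0.001,0,0.002],[0,0,0],0.05],[[-0.001,0,0.003],[0,0,0],0.05],[[-0.001,0,0.003],[0,0,0],0.05],[[-0.001,0,0.003],[0,0,0],0.05]]'

```text
time_s: 5.82
tool_pos: [0.6398, -0.1216, 0.0665]
tool_rot: [180.0, -0.0, -6.2]
force: [0.0, 0.2, -2.4]
grip_width: 0.0583
```

Request:
send_rows --steps '[[[0,0,0.001],[0,0,0],0.05],[[0,0,0.002],[0,0,0],0.05],[[0,0,0.003],[0,0,0],0.05],[[0,0,0.003],[0,0,0],0.05],[[0,0,0.003],[0,0,0],0.05]]'

```text
time_s: 6.23
tool_pos: [0.64, -0.1223, 0.0654]
tool_rot: [179.9, -0.0, -6.3]
force: [-3.2, -0.7, 6.7]
grip_width: 0.0581
```

Contact (+6.7 N). Release.

Request:
send_rows --steps '[[[0,0,0],[0,0,0],0.06],[[0,0,0],[0,0,0],0.064],[[0,0,0],[0,0,0],0.07],[[0,0,0],[0,0,0],0.076],[[0,0,0],[0,0,0],0.08]]'

```text
time_s: 6.65
tool_pos: [0.6399, -0.1214, 0.0633]
tool_rot: [-180.0, -0.0, -6.2]
force: [0.4, -0.2, 0.0]
grip_width: 0.0749
```

Request:
send_rows --steps '[[[0,0,-0.01],[0,0,0],0.08],[[0,0,-0.03],[0,0,0],0.08],[[0,0,-0.06],[0,0,0],0.08],[[0,0,-0.09],[0,0,0],0.08],[[0,0,-0.11],[0,0,0],0.08]]'

```text
time_s: 7.07
tool_pos: [0.641, -0.1214, 0.1774]
tool_rot: [180.0, -0.2, -6.2]
force: [0.0, 0.1, -0.0]
grip_width: 0.0798
```

```bash
python3 - <<'E'
from h import *
c=snap("wrist","wrist5"); print(wbase(c,.06,.013,x0=250,x1=400,y0=150))
E
python3 g.py .43 -.16 .16 .4265 -.19 .15 .4265 -.19 .022
```

```text
bbox (276, 172, 80, 93)
(array([ 0.63770631, -0.11717236]), np.float64(0.0007403875254562725))
t 7.1167 [ 0.6432 -0.1215  0.1814] [179.95  -0.57  -6.24] F [1.  0.4 2.9] w 0.0803
shift [-0.2079  0.0614  0.0194] rv [ 0.001 -0.01  -0.004]
shift [-0.2082  0.0916  0.0294] rv [ 0.001 -0.01  -0.004]
shift [-0.2095  0.0915  0.1574] rv [ 0.001 -0.01  -0.004]
```

View pics/wrist5.png

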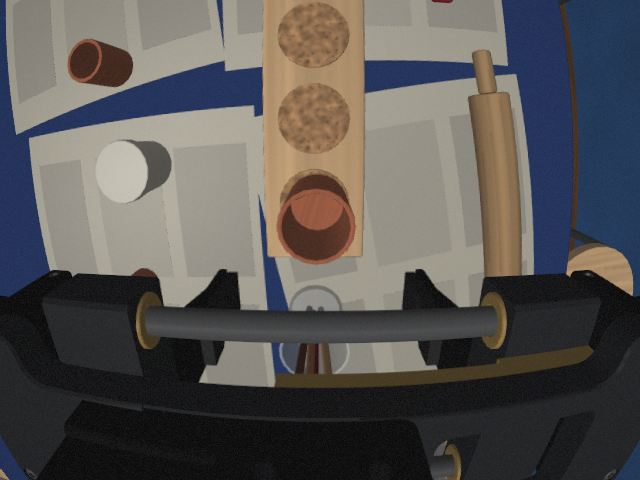

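Request:
send_rows --steps '[[[-0.015,0,0.005],[0,0,0],0.07],[[-0.05,0.005,0.01],[0,0,0],0.065],[[-0.09,0.02,0.02],[0,0,0],0.06],[[-0.13,0.04,0.03],[0,0,0],0.056],[[-0.165,0.06,0.03],[0,0,0],0.056]]'

```text
time_s: 7.53
tool_pos: [0.4713, -0.1603, 0.1423]
tool_rot: [-180.0, 0.1, -6.1]
force: [0.5, -1.0, 0.4]
grip_width: 0.0586
```

Request:
send_rows --steps '[[[-0.02,0.015,0],[0,0,0],0.056],[[-0.035,0.024,0],[0,0,0],0.056],[[-0.04,0.03,0],[0,0,0],0.056],[[-0.041,0.031,0.01],[0,0,0],0.056],[[-0.041,0.031,0.025],[0,0,0],0.056]]'

```text
time_s: 7.95
tool_pos: [0.4317, -0.1883, 0.1197]
tool_rot: [179.9, -0.3, -6.3]
force: [0.4, 0.3, -0.6]
grip_width: 0.056
```

```bash
python3 - <<'E'
from h import *
c=snap("wrist","wrist6"); print(wbase(c,.036,0,x0=250,x1=400,y0=150))
E
python3 g.py .4265 -.191 .022
```

```text
bbox (290, 199, 46, 57)
(array([ 0.42530567, -0.19074721]), np.float64(0.00044255070216452514))
t 8.0 [ 0.4294 -0.1866  0.1158] [-1.7992e+02  9.0000e-02 -6.2000e+00] F [-1.5  1.1 -3. ] w 0.0562
shift [-0.0023  0.0048  0.0938] rv [-0.001  0.002 -0.003]
```

View pics/wrist6.png

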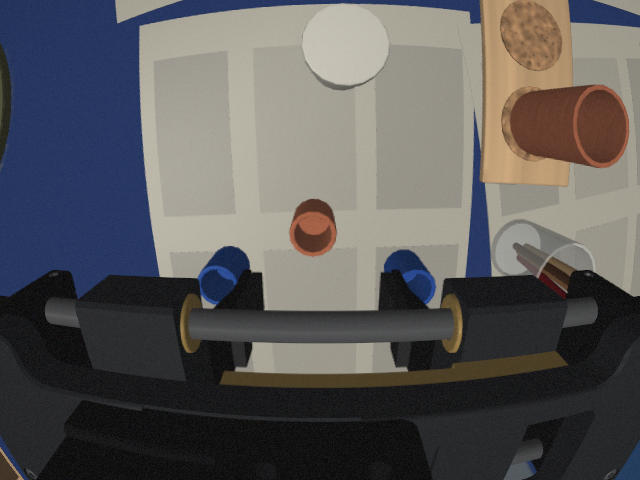

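Small beaker seen at (313,228), with the blue cups at (220,275) and (410,278) clear of the finger paths.

Request:
send_rows --steps '[[[-0.002,0.003,0.015],[0,0,0],0.056],[[-0.002,0.0045,0.035],[0,0,0],0.056],[[-0.002,0.0045,0.06],[0,0,0],0.056],[[-0.002,0.0045,0.08],[0,0,0],0.056],[[-0.002,0.0045,0.09],[0,0,0],0.056]]'

```text
time_s: 8.42
tool_pos: [0.4266, -0.1899, 0.0259]
tool_rot: [-179.8, 0.2, -6.1]
force: [-1.6, -0.1, 0.3]
grip_width: 0.0557
```

Request:
send_rows --steps '[[[0,0,0.002],[0,0,0],0.052],[[0,0,0.002],[0,0,0],0.046],[[0,0,0.002],[0,0,0],0.04],[[0,0,0.002],[0,0,0],0.035],[[0,0,0.002],[0,0,0],0.028]]'

```text
time_s: 8.83
tool_pos: [0.4281, -0.1924, 0.0277]
tool_rot: [179.9, -0.1, -6.2]
force: [0.5, 0.0, 0.5]
grip_width: 0.0354
```

Request:
send_rows --steps '[[[0,0,0],[0,0,0],0.028],[[0,0,0],[0,0,0],0.028],[[0,0,-0.01],[0,0,0],0.028],[[0,0,-0.03],[0,0,0],0.028],[[0,0,-0.05],[0,0,0],0.028]]'

```text
time_s: 9.25
tool_pos: [0.4265, -0.1916, 0.0774]
tool_rot: [-180.0, 0.1, -6.2]
force: [0.5, -1.1, -0.2]
grip_width: 0.0277
```

Request:
send_rows --steps '[[[0,0,-0.02],[0,0,0],0.028],[[0,0,-0.04],[0,0,0],0.028],[[0,0,-0.06],[0,0,0],0.028],[[0,0,-0.07],[0,0,0],0.028],[[0,0,-0.07],[0,0,0],0.028]]'

```text
time_s: 9.67
tool_pos: [0.4288, -0.1928, 0.1496]
tool_rot: [179.9, -0.3, -6.2]
force: [0.1, 0.8, 0.1]
grip_width: 0.028
```

```bash
python3 - <<'E'
from h import *
c=snap("wrist","wrist7"); p=env.get_obs()["tool_pos"];print(p, wbase(c,.036,p[2]-.022,x0=250,x1=400,y0=150))
E
python3 g.py .44 .135 .14 .664 .135 .14
```

```text
bbox (295, 189, 43, 50)
[ 0.42780581 -0.19237885  0.14773008] (array([ 0.42810909, -0.17240293]), np.float64(0.0022000484814326455))
t 9.7167 [ 0.4278 -0.1924  0.1477] [ 1.7992e+02 -1.3000e-01 -6.2500e+00] F [-0.3  0.3 -0.2] w 0.0278
shift [-0.0235 -0.3268  0.0072] rv [ 0.001 -0.002 -0.004]
shift [ 0.1991 -0.3512  0.0077] rv [ 0.001 -0.002 -0.004]
```

View pics/wrist7.png

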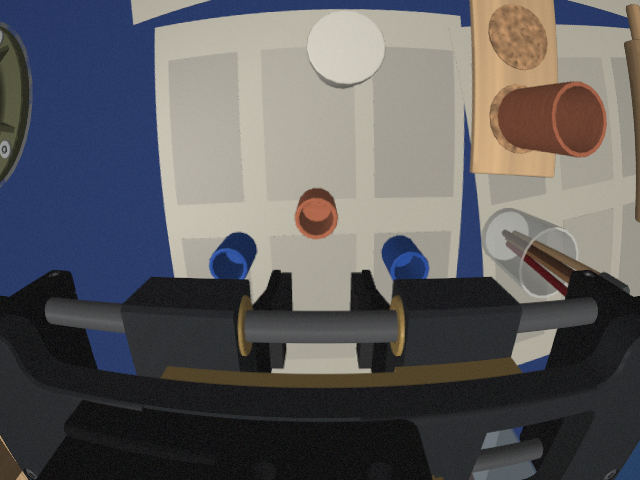

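```bash
python3 - <<'E'
from h import *
c=load("wrist7"); print(wbase(c,.036,0,x0=250,x1=400,y0=150))
t=snap("top","top7")
print(t["position"])
E
python3 -c "
import cv2
t=cv2.imread('pics/top7.png');cv2.imwrite('pics/crop7.png',cv2.resize(t[130:370,290:640],(800,548),interpolation=2))"
```

```text
bbox (295, 189, 43, 50)
(array([ 0.42527603, -0.19079789]), np.float64(0.00039082419893187256))
[0.39268188 0.06254497 1.0587502 ]
```

View pics/crop7.png

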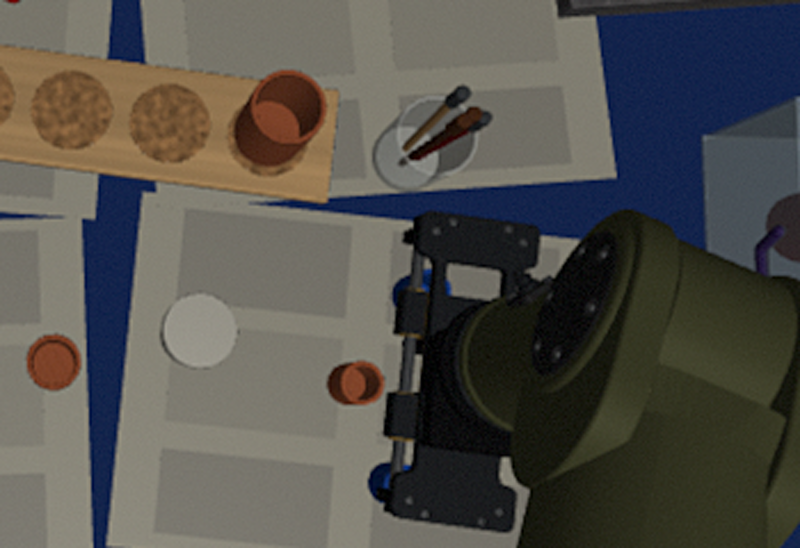

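The grasp missed: the jaws shut to 28 mm and the small beaker still stands at the same place (315,213). Most likely I lifted before the grip had built up. I retry lower, with a longer, firmer close, and look before lifting.

Request:
send_rows --steps '[[[0,0,0.02],[0,0,0],0.06],[[0,0,0.035],[0,0,0],0.06],[[0,0,0.045],[0,0,0],0.06],[[0,0,0.05],[0,0,0],0.06],[[0,0,0.055],[0,0,0],0.06]]' --grip_force 25

```text
time_s: 10.18
tool_pos: [0.4264, -0.1916, 0.0904]
tool_rot: [-179.9, 0.1, -6.2]
force: [0.5, -0.6, -0.2]
grip_width: 0.0533
```

```bash
python3 g.py .4265 -.191 .019
```

```text
t 10.1833 [ 0.4264 -0.1916  0.0904] [-1.7994e+02  1.0000e-01 -6.2400e+00] F [ 0.5 -0.6 -0.2] w 0.0533
shift [ 0.0001 -0.0005  0.0714] rv [-0.001  0.002 -0.004]
```

Request:
send_rows --steps '[[[0,0,0.01],[0,0,0],0.06],[[0,0,0.028],[0,0,0],0.06],[[0,0,0.048],[0,0,0],0.06],[[0,0,0.063],[0,0,0],0.06],[[0,0,0.072],[0,0,0],0.06]]'

```text
time_s: 10.6
tool_pos: [0.4262, -0.1916, 0.0178]
tool_rot: [-180.0, 0.1, -6.2]
force: [0.4, 0.3, 0.4]
grip_width: 0.0599
```

Request:
send_rows --steps '[[[0,0,0],[0,0,0],0.045],[[0,0,0],[0,0,0],0.035],[[0,0,0],[0,0,0],0.02],[[0,0,0],[0,0,0],0.02],[[0,0,0],[0,0,0],0.02]]'

```text
time_s: 11.02
tool_pos: [0.4279, -0.1924, 0.0205]
tool_rot: [179.9, -0.1, -6.2]
force: [0.5, 0.2, -0.1]
grip_width: 0.0346
```

Request:
send_rows --steps '[[[0,0,0],[0,0,0],0.02],[[0,0,0],[0,0,0],0.02],[[0,0,0],[0,0,0],0.02],[[0,0,0],[0,0,0],0.02],[[0,0,0],[0,0,0],0.02]]'

```text
time_s: 11.43
tool_pos: [0.4271, -0.192, 0.0196]
tool_rot: [180.0, -0.0, -6.2]
force: [0.2, -1.1, -0.0]
grip_width: 0.0203
```

```bash
python3 - <<'E'
from h import *
c=snap("wrist","wrist8"); print(wbase(c,.036,0,x0=250,x1=400,y0=150))
E
python3 g.py .4265 -.191 .1
```

```text
bbox (285, 223, 67, 88)
(array([ 0.42538101, -0.19065088]), np.float64(0.000250290871139253))
t 11.4833 [ 0.4271 -0.192   0.0196] [180.     0.    -6.24] F [0.7 0.3 0.1] w 0.0202
shift [-0.0007 -0.0009 -0.0804] rv [ 0.     0.    -0.004]
```

View pics/wrist8.png

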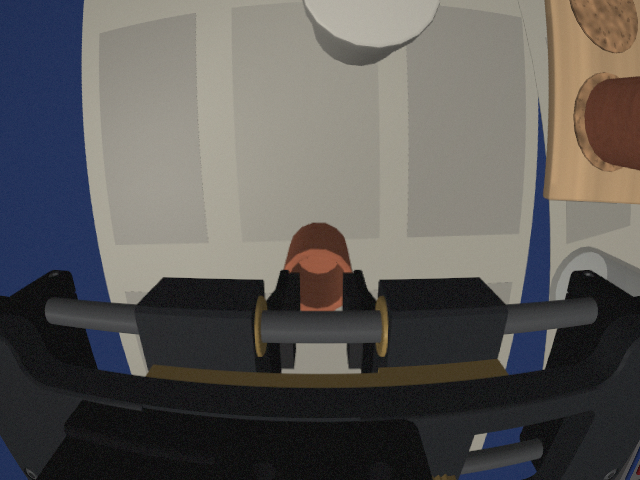

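Run:
```python
from h import *
c=snap("scene","scene8"); cv2.imwrite("pics/sc8.png",cv2.resize(c["pixels"][100:340,100:400,::-1],(750,600),interpolation=cv2.INTER_CUBIC))
w=load("wrist8"); p=env.get_obs()["tool_pos"]
for q in (p,p+[0,0,.0187],p+[.03,0,0]):
    v=Ro.from_euler("xyz",w["rotation"],degrees=True).inv().apply(q-np.array(w["position"])); th=np.arctan2(np.hypot(v[0],v[1]),-v[2]); a=np.arctan2(-v[1],v[0]); r=th*w["fx"]
    print(np.round([w["cx"]+r*np.cos(a),w["cy"]+r*np.sin(a)]))
    v=Ro.from_euler("xyz",c["rotation"],degrees=True).inv().apply(q-np.array(c["position"])); print("scene",c["cx"]+c["fx"]*v[0]/-v[2],c["cy"]+c["fy"]*v[1]/v[2])
```

```text
[321. 264.]
scene 208.9712153110774 225.5514116493174
[321. 276.]
scene 207.53797298816687 218.58212544499827
[372. 258.]
scene 205.71858954270712 234.31284598882246
```

View pics/sc8.png

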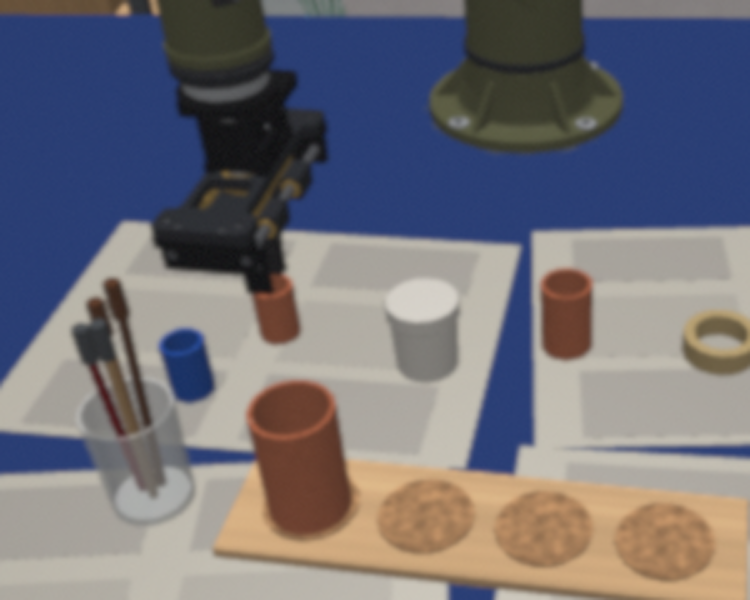

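Run:
```python
from h import *
c=load("scene8"); w=load("wrist8"); print(w["position"],env.get_obs()["tool_pos"])
cv2.imwrite("pics/sc8b.png",cv2.resize(c["pixels"][170:260,160:280,::-1],(800,600),interpolation=cv2.INTER_NEAREST))
Rc=Ro.from_euler("xyz",c["rotation"],degrees=True)
def pr(q):
    v=Rc.inv().apply(np.array(q)-c["position"]); return np.round([c["cx"]+c["fx"]*v[0]/-v[2],c["cy"]+c["fy"]*v[1]/v[2]],1)
for x in (.437,.452):
    for z in (.02,.04,.055,.07): print(x,z,pr([x,-.192,z]), (pr([x,-.192,z])-[160,170])*6.667)
print("beaker rim", pr([.426,-.191,.052]),"cam",pr(w["position"]))
```

```text
[ 0.4353226  -0.11730581  0.22043346] [ 0.42707147 -0.19195128  0.01957439]
0.437 0.02 [207.9 228.2] [319.3493 388.0194]
0.437 0.04 [206.3 220.8] [308.6821 338.6836]
0.437 0.055 [205.1 215. ] [300.6817 300.015 ]
0.437 0.07 [203.9 209.2] [292.6813 261.3464]
0.452 0.02 [206.2 232.6] [308.0154 417.3542]
0.452 0.04 [204.6 225.1] [297.3482 367.3517]
0.452 0.055 [203.4 219.4] [289.3478 329.3498]
0.452 0.07 [202.1 213.5] [280.6807 290.0145]
beaker rim [207.  213.1] cam [230.2 143.1]
```

View pics/sc8b.png

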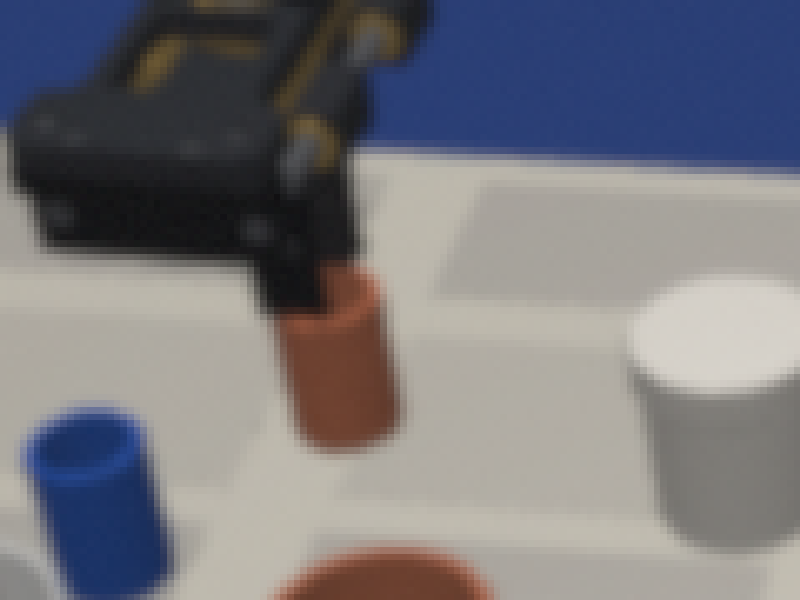

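Run:
```python
from h import *
c=load("scene8")
Rc=Ro.from_euler("xyz",c["rotation"],degrees=True)
def pr(q):
    v=Rc.inv().apply(np.array(q)-c["position"]); return np.round([c["cx"]+c["fx"]*v[0]/-v[2],c["cy"]+c["fy"]*v[1]/v[2]],1)
R=Ro.from_euler("xyz",[180,0,-6],degrees=True)
p=np.array([.4271,-.192,.0196])
for b in (.07,.105):
  for sx,sy in ((.095,.0375),(.095,-.0375)): print(b,sx,sy,(pr(p+R.apply([sx,sy,-b]))-[160,170])*6.667)
```

```text
0.07 0.095 0.0375 [ 51.3359 368.0184]
0.07 0.095 -0.0375 [302.6818 389.3528]
0.105 0.095 0.0375 [ 23.3345 268.6801]
0.105 0.095 -0.0375 [281.3474 289.3478]
```

The scene view shows the gripper body at crop (40,250)–(255,262) and the fingertip at (290,312). Both sit about 36 mm higher than the reported TCP, so the jaws closed just above the 52 mm rim. The contact bounds from the largest beaker agree with this: the true tip is the reported z plus about 0.036. I descend further, slowly, watching the force.

Request:
send_rows --steps '[[[0,0,-0.005],[0,0,0],0.035],[[0,0,-0.005],[0,0,0],0.05],[[0,0,-0.005],[0,0,0],0.058],[[0,0,-0.005],[0,0,0],0.058],[[0,0,-0.005],[0,0,0],0.058]]'

```text
time_s: 11.95
tool_pos: [0.4271, -0.192, 0.0246]
tool_rot: [180.0, 0.0, -6.2]
force: [-0.3, -0.3, 0.1]
grip_width: 0.046
```

Request:
send_rows --steps '[[[0,0,0.004],[0,0,0],0.058],[[0,0,0.01],[0,0,0],0.058],[[0,0,0.018],[0,0,0],0.058],[[0,0,0.026],[0,0,0],0.058],[[0,0,0.03],[0,0,0],0.058]]'

```text
time_s: 12.37
tool_pos: [0.426, -0.1915, -0.0071]
tool_rot: [-179.9, 0.1, -6.2]
force: [-0.1, 0.6, -0.2]
grip_width: 0.058
```

```bash
python3 - <<'E'
from h import *
c=snap("scene","scene9")
cv2.imwrite("pics/sc9.png",cv2.resize(c["pixels"][170:260,160:280,::-1],(800,600),interpolation=cv2.INTER_NEAREST))
E
python3 g.py .4265 -.191 -.013
```

```text
t 12.4167 [ 0.4257 -0.1912 -0.0075] [-1.7992e+02  1.7000e-01 -6.2400e+00] F [-0.4  0.3  0.1] w 0.0582
shift [ 0.0008 -0.0003  0.0055] rv [-0.001  0.003 -0.004]
```

View pics/sc9.png

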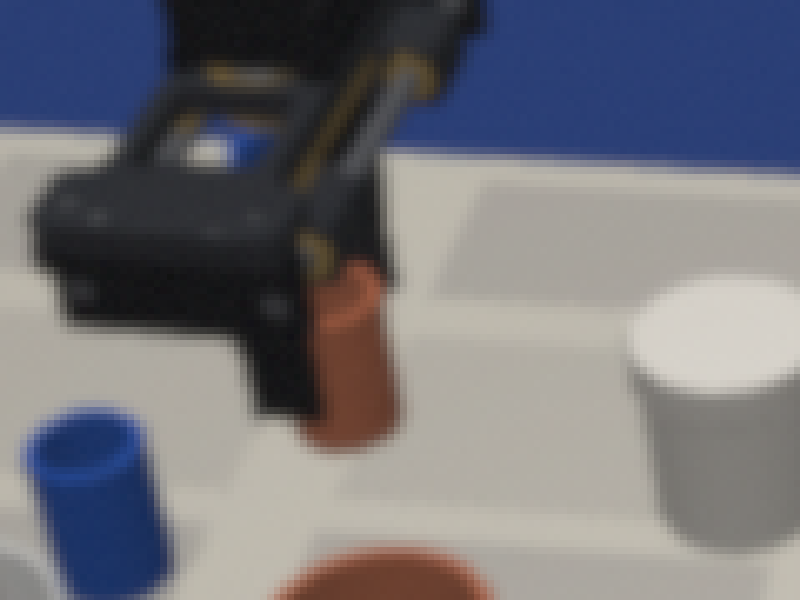

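The tips are now beside the beaker, slightly to its −y side. I nudge 3 mm in +y, go 7 mm lower and close.

Request:
send_rows --steps '[[[0,-0.001,0.002],[0,0,0],0.058],[[0,-0.003,0.004],[0,0,0],0.058],[[0,-0.003,0.006],[0,0,0],0.05],[[0,-0.003,0.007],[0,0,0],0.04],[[0,-0.003,0.007],[0,0,0],0.03]]' --grip_force 15

```text
time_s: 12.83
tool_pos: [0.4274, -0.189, -0.0125]
tool_rot: [180.0, 0.0, -6.2]
force: [0.2, 0.8, -0.4]
grip_width: 0.0448
```

Request:
send_rows --steps '[[[0,0,0],[0,0,0],0.026],[[0,0,0],[0,0,0],0.026],[[0,0,0],[0,0,0],0.026],[[0,0,0],[0,0,0],0.026],[[0,0,0],[0,0,0],0.026]]'

```text
time_s: 13.25
tool_pos: [0.4275, -0.1891, -0.0123]
tool_rot: [180.0, -0.0, -6.3]
force: [0.4, 0.9, 0.6]
grip_width: 0.0361
```

Request:
send_rows --steps '[[[0,0,-0.005],[0,0,0],0.026],[[0,0,-0.02],[0,0,0],0.026],[[0,0,-0.045],[0,0,0],0.026],[[0,0,-0.075],[0,0,0],0.026],[[0,0,-0.105],[0,0,0],0.026]]'

```text
time_s: 13.67
tool_pos: [0.4269, -0.1885, 0.0937]
tool_rot: [-180.0, 0.1, -6.2]
force: [0.7, 0.3, -0.1]
grip_width: 0.0361
```

```bash
python3 g.py .44 .12 .10 .664 .132 .10
```

```text
t 13.6667 [ 0.4269 -0.1885  0.0937] [-1.7996e+02  6.0000e-02 -6.2200e+00] F [ 0.7  0.3 -0.1] w 0.0361
shift [-0.0204 -0.3081 -0.0061] rv [-0.001  0.001 -0.004]
shift [ 0.201  -0.3443 -0.0063] rv [-0.001  0.001 -0.004]
```

Request:
send_rows --steps '[[[0.01,-0.017,-0.006],[0,0,0],0.026],[[0.025,-0.045,-0.006],[0,0,0],0.026],[[0.045,-0.078,-0.006],[0,0,0],0.026],[[0.065,-0.112,-0.006],[0,0,0],0.026],[[0.085,-0.146,-0.006],[0,0,0],0.026]]'

```text
time_s: 14.08
tool_pos: [0.5287, -0.0521, 0.0993]
tool_rot: [180.0, -0.1, -6.3]
force: [1.1, 1.0, 0.2]
grip_width: 0.0363
```

Request:
send_rows --steps '[[[0.02,-0.034,0],[0,0,0],0.026],[[0.04,-0.068,0],[0,0,0],0.026],[[0.06,-0.102,0],[0,0,0],0.026],[[0.078,-0.132,0],[0,0,0],0.026],[[0.092,-0.157,0],[0,0,0],0.026]]'

```text
time_s: 14.5
tool_pos: [0.6375, 0.0958, 0.0986]
tool_rot: [-179.9, -0.0, -6.2]
force: [0.1, -0.5, -0.3]
grip_width: 0.0365
```

```bash
python3 g.py .664 .135 .03
```

```text
t 14.5 [0.6375 0.0958 0.0986] [-1.7992e+02 -1.0000e-02 -6.1700e+00] F [ 0.1 -0.5 -0.3] w 0.0365
shift [ 0.0222 -0.0417  0.0687] rv [-0.001 -0.    -0.003]
```

Request:
send_rows --steps '[[[0.012,-0.022,0.005],[0,0,0],0.026],[[0.019,-0.035,0.02],[0,0,0],0.026],[[0.022,-0.04,0.04],[0,0,0],0.026],[[0.022,-0.041,0.058],[0,0,0],0.026],[[0.022,-0.041,0.068],[0,0,0],0.026]]'

```text
time_s: 14.92
tool_pos: [0.6613, 0.1318, 0.0281]
tool_rot: [180.0, 0.2, -6.2]
force: [-0.8, -1.7, -1.1]
grip_width: 0.0366
```

Request:
send_rows --steps '[[[0,0,0.004],[0,0,0],0.026],[[0,0,0.008],[0,0,0],0.026],[[0,0,0.011],[0,0,0],0.026],[[0,0,0.013],[0,0,0],0.026],[[0,0,0.013],[0,0,0],0.026]]'

```text
time_s: 15.33
tool_pos: [0.663, 0.131, 0.0181]
tool_rot: [180.0, -0.0, -6.3]
force: [-0.3, 1.2, -0.2]
grip_width: 0.0365
```

```bash
python3 - <<'E'
from h import *
c=snap("wrist","wrist10"); p=env.get_obs()["tool_pos"];print(p, wbase(c,.036,p[2]+.0123,x0=250,x1=400,y0=200))
E
python3 g.py .664 .135 .001
```

```text
bbox (279, 241, 84, 70)
[0.6630601  0.13105126 0.01827208] (array([0.66290637, 0.13043036]), np.float64(0.0005396795283505596))
t 15.3833 [0.6631 0.1311 0.0183] [ 1.80e+02 -6.00e-02 -6.27e+00] F [ 0.3 -0.7  0.7] w 0.0363
shift [ 0.0005 -0.004   0.0173] rv [ 0.    -0.001 -0.005]
```

View pics/wrist10.png

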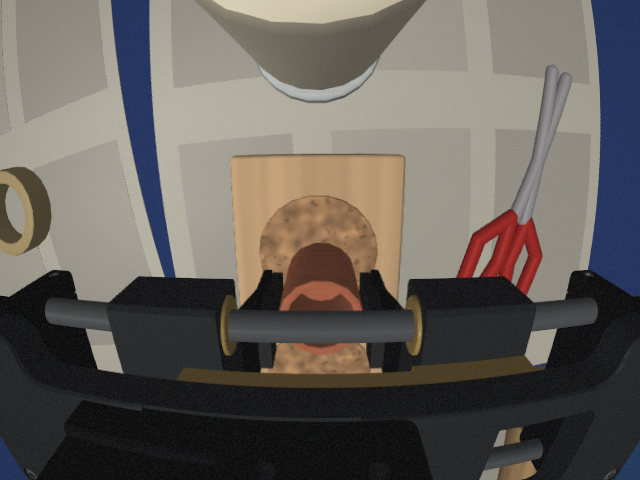

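The small beaker hangs above the lamp-end disc (rim at (320,300), disc around (319,250)) and needs 4.5 mm more toward the lamp.

Request:
send_rows --steps '[[[0.001,-0.002,0.002],[0,0,0],0.026],[[0.001,-0.0045,0.005],[0,0,0],0.026],[[0.001,-0.0045,0.008],[0,0,0],0.026],[[0.001,-0.0045,0.011],[0,0,0],0.026],[[0.001,-0.0045,0.013],[0,0,0],0.026]]'

```text
time_s: 15.8
tool_pos: [0.6638, 0.1357, 0.0039]
tool_rot: [180.0, 0.0, -6.2]
force: [-0.7, -0.2, -1.1]
grip_width: 0.0365
```

Request:
send_rows --steps '[[[0,0,0.001],[0,0,0],0.026],[[0,0,0.002],[0,0,0],0.026],[[0,0,0.003],[0,0,0],0.026],[[0,0,0.0035],[0,0,0],0.026],[[0,0,0.0035],[0,0,0],0.026]]'

```text
time_s: 16.22
tool_pos: [0.6641, 0.1356, 0.001]
tool_rot: [180.0, 0.0, -6.2]
force: [-0.9, 0.6, -0.2]
grip_width: 0.0356
```

Request:
send_rows --steps '[[[0,0,0.001],[0,0,0],0.026],[[0,0,0.001],[0,0,0],0.026],[[0,0,0.002],[0,0,0],0.026],[[0,0,0.002],[0,0,0],0.026],[[0,0,0.002],[0,0,0],0.026]]'

```text
time_s: 16.63
tool_pos: [0.6643, 0.1357, 0.0008]
tool_rot: [180.0, -0.0, -6.2]
force: [-3.6, -0.7, 7.9]
grip_width: 0.036
```

Contact. Release and rise.

Request:
send_rows --steps '[[[0,0,0],[0,0,0],0.037],[[0,0,0],[0,0,0],0.041],[[0,0,0],[0,0,0],0.047],[[0,0,0],[0,0,0],0.053],[[0,0,0],[0,0,0],0.06]]'

```text
time_s: 17.05
tool_pos: [0.664, 0.1356, -0.0013]
tool_rot: [180.0, 0.0, -6.2]
force: [0.1, 1.0, -0.2]
grip_width: 0.0524
```

Request:
send_rows --steps '[[[0,0,-0.01],[0,0,0],0.066],[[0,0,-0.03],[0,0,0],0.066],[[0,0,-0.06],[0,0,0],0.066],[[0,0,-0.085],[0,0,0],0.066],[[0,0,-0.1],[0,0,0],0.066]]'

```text
time_s: 17.47
tool_pos: [0.6656, 0.1365, 0.103]
tool_rot: [-179.9, -0.2, -6.2]
force: [0.5, 0.1, 0.4]
grip_width: 0.0659
```

```bash
python3 - <<'E'
from h import *
c=snap("wrist","wrist11"); print(wbase(c,.036,.013,x0=250,x1=400,y0=170))
E
python3 g.py .437 .0595 .09
```

```text
bbox (291, 200, 58, 71)
(array([0.66440417, 0.13573662]), np.float64(0.0011511791030932327))
t 17.5167 [0.667  0.1369 0.1054] [-179.86   -0.44   -6.25] F [-0.2  0.9  2.2] w 0.0659
shift [-0.2203  0.102   0.0135] rv [-0.002 -0.008 -0.004]
```

View pics/wrist11.png

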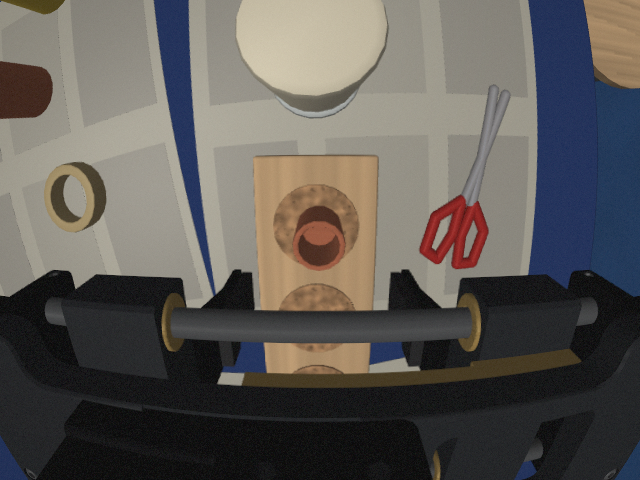

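Small beaker stands centred on its disc at (0.6644, 0.1357). Next, the medium one.

Request:
send_rows --steps '[[[-0.015,0.006,0],[0,0,0],0.066],[[-0.045,0.02,0],[0,0,0],0.066],[[-0.08,0.036,0],[0,0,0],0.066],[[-0.115,0.052,0],[0,0,0],0.066],[[-0.15,0.068,0],[0,0,0],0.066]]'

```text
time_s: 17.93
tool_pos: [0.5054, 0.0839, 0.0979]
tool_rot: [180.0, 0.1, -6.3]
force: [-0.4, -1.1, -0.1]
grip_width: 0.0661
```

Request:
send_rows --steps '[[[-0.03,0.014,0],[0,0,0],0.066],[[-0.053,0.025,0],[0,0,0],0.066],[[-0.064,0.03,0],[0,0,0],0.066],[[-0.068,0.032,0.004],[0,0,0],0.066],[[-0.068,0.032,0.01],[0,0,0],0.066]]'

```text
time_s: 18.35
tool_pos: [0.4365, 0.0592, 0.0891]
tool_rot: [179.9, -0.1, -6.3]
force: [1.6, -0.2, 0.2]
grip_width: 0.0659
```

```bash
python3 - <<'E'
from h import *
c=snap("wrist","wrist12"); print(wbase(c,.044,0,x0=250,x1=400,y0=150))
E
python3 g.py .437 .0595 -.003
```

```text
bbox (285, 199, 68, 83)
(array([0.43487526, 0.05854879]), np.float64(0.0002828917028806184))
t 18.4 [0.4363 0.0597 0.0878] [ 1.7997e+02  1.0000e-02 -6.2700e+00] F [-0.4 -0.6 -0.4] w 0.0662
shift [0.0008 0.0001 0.0908] rv [ 0.001  0.    -0.005]
```

View pics/wrist12.png

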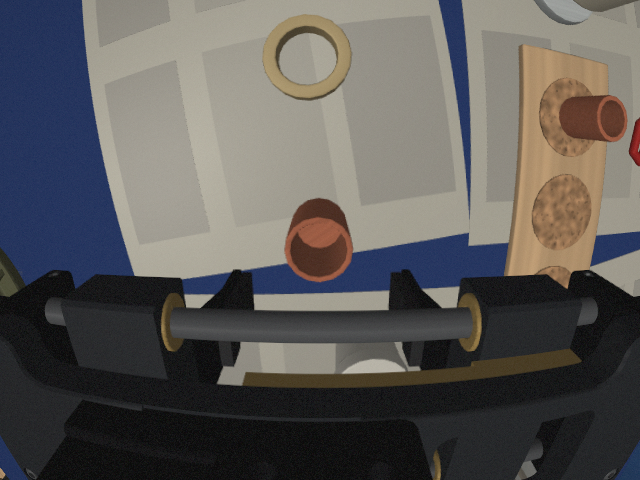

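Request:
send_rows --steps '[[[0,0.001,0.01],[0,0,0],0.066],[[-0.001,0.001,0.03],[0,0,0],0.066],[[-0.001,0.001,0.055],[0,0,0],0.066],[[-0.001,0.001,0.078],[0,0,0],0.066],[[-0.001,0.001,0.092],[0,0,0],0.062]]'

```text
time_s: 18.82
tool_pos: [0.4343, 0.0601, -0.006]
tool_rot: [-179.9, 0.2, -6.2]
force: [-0.4, 0.5, 0.0]
grip_width: 0.0642
```

Request:
send_rows --steps '[[[0,0,0.001],[0,0,0],0.056],[[0,0,0.001],[0,0,0],0.05],[[0,0,0.001],[0,0,0],0.044],[[0,0,0.001],[0,0,0],0.036],[[0,0,0.001],[0,0,0],0.034]]'

```text
time_s: 19.23
tool_pos: [0.4365, 0.0592, -0.0031]
tool_rot: [180.0, -0.1, -6.2]
force: [-0.3, -0.2, -0.3]
grip_width: 0.043
```

Request:
send_rows --steps '[[[0,0,0],[0,0,0],0.034],[[0,0,0],[0,0,0],0.034],[[0,0,0],[0,0,0],0.034],[[0,0,-0.005],[0,0,0],0.034],[[0,0,-0.018],[0,0,0],0.034]]'

```text
time_s: 19.65
tool_pos: [0.4335, 0.0588, 0.0131]
tool_rot: [180.0, 0.2, -6.2]
force: [-0.5, -0.6, -0.9]
grip_width: 0.0428
```

```bash
python3 g.py .50 .055 .11 .655 .0515 .11
```

```text
t 19.65 [0.4335 0.0588 0.0131] [179.98   0.22  -6.24] F [-0.5 -0.6 -0.9] w 0.0428
shift [ 0.0662 -0.0034 -0.0972] rv [ 0.     0.004 -0.004]
shift [ 0.2206 -0.0168 -0.0978] rv [ 0.     0.004 -0.004]
```

Request:
send_rows --steps '[[[0,0,-0.015],[0,0,0],0.034],[[0,0,-0.04],[0,0,0],0.034],[[0.015,0,-0.07],[0,0,0],0.034],[[0.04,-0.002,-0.09],[0,0,0],0.034],[[0.075,-0.004,-0.095],[0,0,0],0.034]]'

```text
time_s: 20.07
tool_pos: [0.512, 0.0545, 0.1133]
tool_rot: [179.8, -0.3, -6.3]
force: [0.3, -0.1, 0.2]
grip_width: 0.0426
```

Request:
send_rows --steps '[[[0.035,-0.003,0],[0,0,0],0.034],[[0.07,-0.006,0],[0,0,0],0.034],[[0.1,-0.009,0],[0,0,0],0.034],[[0.125,-0.012,0],[0,0,0],0.034],[[0.14,-0.013,0],[0,0,0],0.034]]'

```text
time_s: 20.48
tool_pos: [0.6529, 0.052, 0.1082]
tool_rot: [-180.0, 0.0, -6.3]
force: [-0.3, -0.6, -1.4]
grip_width: 0.0429
```

```bash
python3 g.py .655 .0515 .03
```

```text
t 20.4833 [0.6529 0.052  0.1082] [-1.7996e+02  5.0000e-02 -6.3100e+00] F [-0.3 -0.6 -1.4] w 0.0429
shift [0.0022 0.0003 0.0782] rv [-0.001  0.001 -0.005]
```

Request:
send_rows --steps '[[[0.002,0,0.01],[0,0,0],0.034],[[0.002,0,0.03],[0,0,0],0.034],[[0.002,0,0.055],[0,0,0],0.034],[[0.002,0,0.075],[0,0,0],0.034],[[0.002,0,0.082],[0,0,0],0.034]]'

```text
time_s: 20.9
tool_pos: [0.6489, 0.0516, 0.0229]
tool_rot: [179.9, 0.4, -6.2]
force: [0.2, -0.6, -1.1]
grip_width: 0.0427
```

```bash
python3 - <<'E'
from h import *
c=snap("wrist","wrist13"); p=env.get_obs()["tool_pos"];print(p, wbase(c,.044,p[2]+.0035,x0=250,x1=400,y0=190))
E
python3 g.py .655 .0505 .0095
```

```text
bbox (269, 222, 105, 89)
t 20.95 [0.6491 0.0516 0.0231] [179.91   0.4   -6.23] F [-0.4  0.4 -1.7] w 0.0433
shift [0.006  0.0004 0.0135] rv [ 0.002  0.007 -0.004]h.py:16: RuntimeWarning: Mean of empty slice.
  return least_squares(lambda v:np.hypot(*(P-v).T)-r,P.mean(0),loss="soft_l1",f_scale=.001)
  ret = um.true_divide(
Traceback (most recent call last):
  File "h.py", line 41, in wbase
    ctr=fitc(P[s],D/2).x
        ~~~~^^^^^^^^^^
  File "h.py", line 16, in fitc
    return least_squares(lambda v:np.hypot(*(P-v).T)-r,P.mean(0),loss="soft_l1",f_scale=.001)
ValueError: Initial guess is outside of provided bounds
```

View pics/wrist13.png

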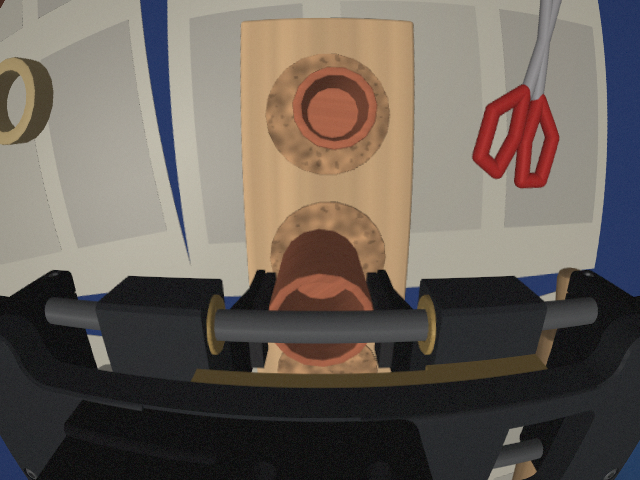

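Request:
send_rows --steps '[[[0,0,0.002],[0,0,0],0.034],[[0,0,0.002],[0,0,0],0.034],[[0,0,0.002],[0,0,0],0.034],[[0,0,0.002],[0,0,0],0.034],[[0,0,0.002],[0,0,0],0.034]]'

```text
time_s: 21.37
tool_pos: [0.6538, 0.0524, 0.0263]
tool_rot: [-180.0, -0.1, -6.2]
force: [0.9, -0.3, -0.6]
grip_width: 0.0428
```

```bash
python3 - <<'E'
from h import *
c=snap("wrist","wrist14"); p=env.get_obs()["tool_pos"]; print(p)
m=mask(c,(0,90,40),(14,255,255)); print([int(m[r].astype(bool)[250:400].sum()) for r in range(200,300,8)])
P=[]
for x in range(285,365,4):
    col=np.nonzero(m[195:330,x])[0]
    # first run of >=8
    for r in col:
        if m[195+r:195+r+10,x].all(): P.append((x,195+r)); break
P=wproj(c,P,p[2]+.0035); s=np.ones(len(P),bool)
f=fitc(P,.022); print(f.x,np.round((np.hypot(*(P-f.x).T)-.022)*1000,1))
E
python3 g.py .655 .0505 .0095
```

```text
[0.65359028 0.05241823 0.02603439]
[0, 34, 43, 60, 71, 93, 94, 94, 101, 98, 90, 95, 100]
[0.65351226 0.05348995] [ 4.7 -0.2 -0.8 -1.   0.7  2.9  0.6  0.1 -0.7  2.6 -1.2 -0.8 -0.2 -0.9
 -1.3 -0.4 10.6 -0.4  0.8  1.6]
t 21.4167 [0.6536 0.0524 0.026 ] [ 1.80e+02 -8.00e-02 -6.25e+00] F [-0.7  0.4 -0.5] w 0.0428
shift [0.0016 0.0018 0.0165] rv [ 0.    -0.001 -0.004]
```

Beaker about (0.6535, 0.0535), with disc 2 at (0.655, 0.0505). I correct and lower.

Request:
send_rows --steps '[[[0.001,0.001,0.003],[0,0,0],0.034],[[0.0015,0.0025,0.006],[0,0,0],0.034],[[0.0015,0.0025,0.009],[0,0,0],0.034],[[0.0015,0.0025,0.011],[0,0,0],0.034],[[0.0015,0.0025,0.013],[0,0,0],0.034]]'

```text
time_s: 21.83
tool_pos: [0.654, 0.0497, 0.0115]
tool_rot: [180.0, 0.0, -6.3]
force: [-0.6, 0.1, -0.4]
grip_width: 0.0425
```

Request:
send_rows --steps '[[[0,0,0.001],[0,0,0],0.034],[[0,0,0.002],[0,0,0],0.034],[[0,0,0.003],[0,0,0],0.034],[[0,0,0.004],[0,0,0],0.034],[[0,0,0.005],[0,0,0],0.034]]'

```text
time_s: 22.25
tool_pos: [0.6539, 0.0497, 0.0098]
tool_rot: [179.9, 0.0, -6.2]
force: [-8.1, -1.2, 18.7]
grip_width: 0.043
```

Request:
send_rows --steps '[[[0,0,-0.002],[0,0,0],0.044],[[0,0,-0.002],[0,0,0],0.048],[[0,0,-0.002],[0,0,0],0.054],[[0,0,-0.002],[0,0,0],0.06],[[0,0,-0.002],[0,0,0],0.066]]'

```text
time_s: 22.67
tool_pos: [0.6541, 0.0497, 0.0087]
tool_rot: [180.0, 0.0, -6.2]
force: [0.2, -0.0, -0.0]
grip_width: 0.0598
```

Request:
send_rows --steps '[[[0,0,-0.01],[0,0,0],0.074],[[0,0,-0.03],[0,0,0],0.074],[[0,0,-0.06],[0,0,0],0.074],[[0,0,-0.085],[0,0,0],0.074],[[0,0,-0.1],[0,0,0],0.074]]'

```text
time_s: 23.08
tool_pos: [0.6558, 0.0504, 0.113]
tool_rot: [-179.9, -0.2, -6.2]
force: [0.1, -0.1, 0.7]
grip_width: 0.0736
```

```bash
python3 - <<'E'
from h import *
c=snap("wrist","wrist15"); print(wbase(c,.044,.013,x0=250,x1=400,y0=165))
E
python3 g.py .40 .30 .11
```

```text
bbox (282, 193, 70, 85)
(array([0.65408458, 0.05091233]), np.float64(0.0007870206266735181))
t 23.1333 [0.6573 0.0507 0.1156] [-179.92   -0.46   -6.24] F [2.1 0.5 1.3] w 0.0739
shift [-0.2829 -0.2199  0.0036] rv [-0.001 -0.008 -0.004]
```

View pics/wrist15.png

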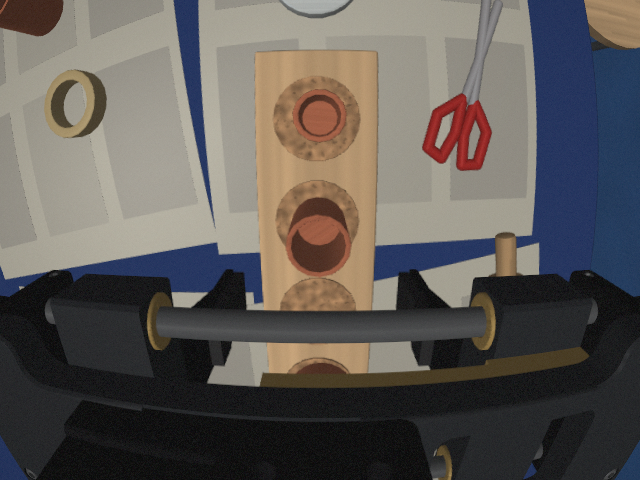

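Medium is centred at (0.6541, 0.0509). Now the large beaker.

Request:
send_rows --steps '[[[-0.015,-0.005,0],[0,0,0],0.074],[[-0.045,-0.02,0],[0,0,0],0.074],[[-0.078,-0.04,0],[0,0,0],0.074],[[-0.11,-0.065,0],[0,0,0],0.074],[[-0.14,-0.09,0],[0,0,0],0.074]]'

```text
time_s: 23.55
tool_pos: [0.5231, 0.155, 0.1089]
tool_rot: [180.0, 0.0, -6.3]
force: [0.8, 0.3, 0.3]
grip_width: 0.074
```

Request:
send_rows --steps '[[[-0.03,-0.025,0],[0,0,0],0.074],[[-0.06,-0.05,0],[0,0,0],0.074],[[-0.09,-0.078,0],[0,0,0],0.074],[[-0.115,-0.102,0],[0,0,0],0.074],[[-0.13,-0.12,0],[0,0,0],0.074]]'

```text
time_s: 23.97
tool_pos: [0.4053, 0.2906, 0.1094]
tool_rot: [180.0, -0.0, -6.0]
force: [0.9, 0.9, 0.3]
grip_width: 0.0736
```

```bash
python3 g.py .4 .299 .11
```

```text
t 23.9667 [0.4053 0.2906 0.1094] [ 1.7998e+02 -3.0000e-02 -6.0100e+00] F [0.9 0.9 0.3] w 0.0736
shift [-0.0062 -0.0078 -0.0006] rv [ 0. -0. -0.]
```

Request:
send_rows --steps '[[[-0.002,-0.003,0],[0,0,0],0.074],[[-0.005,-0.006,0],[0,0,0],0.074],[[-0.006,-0.008,0.003],[0,0,0],0.074],[[-0.006,-0.008,0.007],[0,0,0],0.074],[[-0.006,-0.008,0.01],[0,0,0],0.074]]'

```text
time_s: 24.38
tool_pos: [0.4043, 0.2952, 0.0983]
tool_rot: [180.0, 0.0, -6.4]
force: [0.2, 0.3, 0.3]
grip_width: 0.0739
```

```bash
python3 - <<'E'
from h import *
c=snap("wrist","wrist16"); print(wbase(c,.052,0,x0=250,x1=400,y0=150))
E
python3 g.py .4 .301 .006
```

```text
bbox (270, 185, 83, 98)
(array([0.39855819, 0.30070416]), np.float64(0.0002933290142183065))
t 24.4333 [0.4039 0.2949 0.0977] [ 1.7994e+02  9.0000e-02 -6.3800e+00] F [-0.7  0.5 -0.2] w 0.0741
shift [-0.0044 -0.0058  0.0917] rv [ 0.001  0.002 -0.007]
```

View pics/wrist16.png

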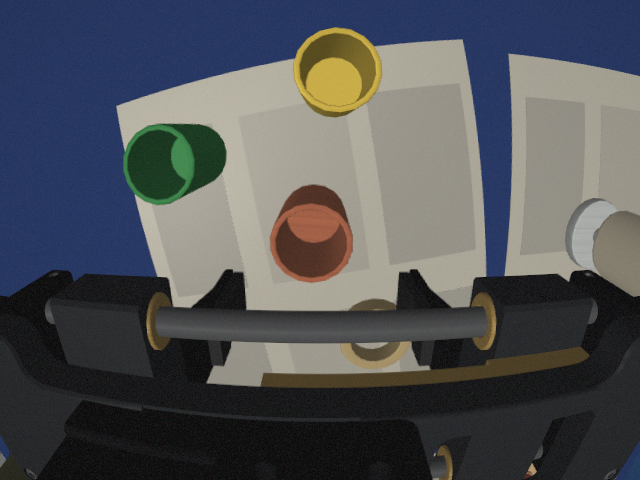

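Request:
send_rows --steps '[[[-0.002,-0.003,0.004],[0,0,0],0.074],[[-0.005,-0.006,0.015],[0,0,0],0.074],[[-0.005,-0.006,0.03],[0,0,0],0.074],[[-0.005,-0.006,0.05],[0,0,0],0.074],[[-0.005,-0.006,0.07],[0,0,0],0.074]]'

```text
time_s: 24.85
tool_pos: [0.3992, 0.3032, 0.0278]
tool_rot: [-180.0, -0.0, -6.2]
force: [0.0, -1.0, 0.5]
grip_width: 0.0738
```

Request:
send_rows --steps '[[[0,0,0.015],[0,0,0],0.074],[[0,0,0.022],[0,0,0],0.074],[[0,0,0.024],[0,0,0],0.066],[[0,0,0.024],[0,0,0],0.058],[[0,0,0.024],[0,0,0],0.05]]'

```text
time_s: 25.27
tool_pos: [0.3996, 0.3036, 0.0056]
tool_rot: [-180.0, -0.0, -6.2]
force: [-0.5, 0.9, 0.7]
grip_width: 0.061
```

Request:
send_rows --steps '[[[0,0,0],[0,0,0],0.042],[[0,0,0],[0,0,0],0.042],[[0,0,0],[0,0,0],0.042],[[0,0,0],[0,0,0],0.042],[[0,0,0],[0,0,0],0.042]]'

```text
time_s: 25.68
tool_pos: [0.3999, 0.3035, 0.0059]
tool_rot: [-180.0, -0.1, -6.2]
force: [-0.6, -0.5, 6.4]
grip_width: 0.0523
```

Request:
send_rows --steps '[[[0,0,-0.005],[0,0,0],0.042],[[0,0,-0.02],[0,0,0],0.042],[[0,0,-0.045],[0,0,0],0.042],[[0,0,-0.075],[0,0,0],0.042],[[0,0,-0.105],[0,0,0],0.042]]'

```text
time_s: 26.1
tool_pos: [0.3981, 0.3022, 0.1104]
tool_rot: [179.9, 0.1, -6.2]
force: [0.7, -0.2, -1.2]
grip_width: 0.052
```

```bash
python3 g.py .45 -.033 .14 .646 -.034 .14
```

```text
t 26.1 [0.3981 0.3022 0.1104] [ 1.7992e+02  1.3000e-01 -6.2300e+00] F [ 0.7 -0.2 -1.2] w 0.052
shift [ 0.0878  0.3277 -0.0293] rv [ 0.001  0.002 -0.004]
shift [ 0.2828  0.3074 -0.0298] rv [ 0.001  0.002 -0.004]
```

Request:
send_rows --steps '[[[0.005,0.018,-0.015],[0,0,0],0.042],[[0.013,0.05,-0.03],[0,0,0],0.042],[[0.024,0.088,-0.03],[0,0,0],0.042],[[0.038,0.125,-0.03],[0,0,0],0.042],[[0.055,0.16,-0.03],[0,0,0],0.042]]'

```text
time_s: 26.52
tool_pos: [0.4359, 0.1356, 0.1403]
tool_rot: [179.9, -0.1, -6.2]
force: [-0.5, -0.1, -2.6]
grip_width: 0.0524
```

Request:
send_rows --steps '[[[0.025,0.03,0],[0,0,0],0.042],[[0.055,0.056,0],[0,0,0],0.042],[[0.088,0.08,0],[0,0,0],0.042],[[0.12,0.1,0],[0,0,0],0.042],[[0.15,0.117,0],[0,0,0],0.042]]'

```text
time_s: 26.93
tool_pos: [0.5736, 0.0021, 0.1394]
tool_rot: [179.9, 0.1, -6.4]
force: [-0.0, 0.4, -0.1]
grip_width: 0.0522
```

```bash
python3 g.py .646 -.034 .14 .646 -.034 .035
```

```text
t 26.9333 [0.5736 0.0021 0.1394] [ 1.7992e+02  6.0000e-02 -6.4000e+00] F [-0.   0.4 -0.1] w 0.0522
shift [ 0.076   0.0278 -0.0007] rv [ 0.001  0.001 -0.007]
shift [0.0761 0.0276 0.1043] rv [ 0.001  0.001 -0.007]
```

Request:
send_rows --steps '[[[0.028,0.01,0],[0,0,0],0.042],[[0.052,0.019,0],[0,0,0],0.042],[[0.067,0.025,0],[0,0,0],0.042],[[0.075,0.0275,0.005],[0,0,0],0.042],[[0.076,0.0275,0.015],[0,0,0],0.042]]'

```text
time_s: 27.35
tool_pos: [0.6468, -0.0313, 0.1248]
tool_rot: [-180.0, -0.1, -6.3]
force: [-0.1, 0.7, -1.0]
grip_width: 0.0524
```

Request:
send_rows --steps '[[[0,0,0.02],[0,0,0],0.042],[[0,0,0.045],[0,0,0],0.042],[[0,0,0.068],[0,0,0],0.042],[[0,0,0.082],[0,0,0],0.042],[[0,0,0.088],[0,0,0],0.042]]'

```text
time_s: 27.77
tool_pos: [0.6422, -0.0295, 0.0338]
tool_rot: [180.0, 0.3, -6.2]
force: [-1.1, -0.0, -0.6]
grip_width: 0.0522
```

Request:
send_rows --steps '[[[0,0,0.001],[0,0,0],0.042],[[0,0,0.001],[0,0,0],0.042],[[0,0,0.001],[0,0,0],0.042],[[0,0,0.001],[0,0,0],0.042],[[0,0,0.001],[0,0,0],0.042]]'

```text
time_s: 28.18
tool_pos: [0.6464, -0.0303, 0.0374]
tool_rot: [180.0, -0.1, -6.2]
force: [0.9, 0.4, -1.2]
grip_width: 0.0526
```

```bash
python3 - <<'E'
from h import *
c=snap("wrist","wrist17"); p=env.get_obs()["tool_pos"]; print(p)
m=mask(c,(0,140,40),(12,255,255)); cv2.imwrite("pics/m17.png",m)
P=[]
for x in range(285,365,4):
    for r in range(175,330):
        if m[r:r+12,x].all(): P.append((x,r)); break
print(P)
P=wproj(c,P,p[2]-.0058)
f=fitc(P,.026); print(f.x,np.round((np.hypot(*(P-f.x).T)-.026)*1000,1))
E
python3 g.py .646 -.034 .019
```

```text
[ 0.64617501 -0.03028704  0.03714059]
[(293, 278), (297, 277), (301, 276), (305, 277), (309, 288), (313, 279), (317, 277), (321, 277), (325, 272), (329, 274), (333, 274), (337, 276), (341, 277), (345, 278), (349, 278), (361, 286)]
[ 0.64509208 -0.06478769] [ 4.   3.   2.2  0.5 -7.  -2.5 -1.9 -2.2  0.9 -0.3  0.1 -0.6 -0.4 -0.
  1.2  2.2]
t 28.2333 [ 0.6462 -0.0303  0.0371] [ 1.7999e+02 -1.0000e-01 -6.2500e+00] F [-1.   0.2 -1.4] w 0.0521
shift [0.0002 0.0037 0.0181] rv [ 0.    -0.002 -0.004]
```

View pics/wrist17.png

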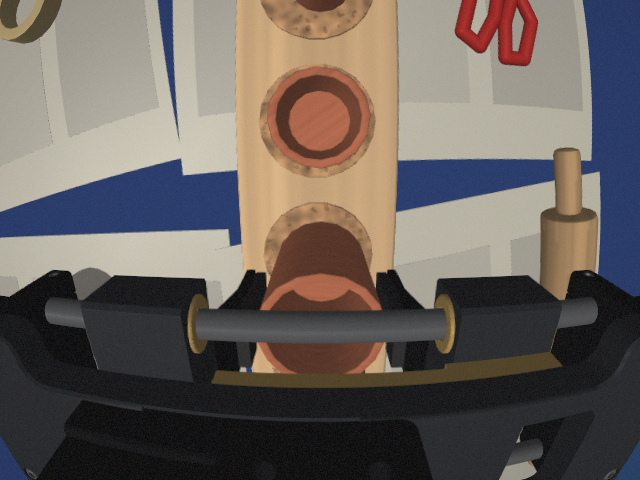

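Run:
```python
from h import *
c=load("wrist17"); print(wproj(c,[(320,222)],.0313)-[0,.026])
```

```text
[[ 0.64853508 -0.03309986]]
```

Request:
send_rows --steps '[[[0,0.001,0.004],[0,0,0],0.042],[[0,0.001,0.008],[0,0,0],0.042],[[0,0.001,0.011],[0,0,0],0.042],[[0,0.001,0.013],[0,0,0],0.042],[[0,0.001,0.015],[0,0,0],0.042]]'

```text
time_s: 28.65
tool_pos: [0.645, -0.0313, 0.0205]
tool_rot: [180.0, 0.0, -6.2]
force: [-0.3, 0.9, -1.3]
grip_width: 0.0524
```

Request:
send_rows --steps '[[[0,0,0.001],[0,0,0],0.042],[[0,0,0.002],[0,0,0],0.042],[[0,0,0.003],[0,0,0],0.042],[[0,0,0.003],[0,0,0],0.042],[[0,0,0.003],[0,0,0],0.042]]'

```text
time_s: 29.07
tool_pos: [0.6453, -0.0313, 0.019]
tool_rot: [180.0, 0.0, -6.2]
force: [-3.6, 0.2, 5.9]
grip_width: 0.0525
```

Contact. Release and rise.

Request:
send_rows --steps '[[[0,0,0],[0,0,0],0.053],[[0,0,0],[0,0,0],0.057],[[0,0,0],[0,0,0],0.063],[[0,0,0],[0,0,0],0.069],[[0,0,0],[0,0,0],0.076]]'

```text
time_s: 29.48
tool_pos: [0.6456, -0.0313, 0.0179]
tool_rot: [-180.0, -0.0, -6.2]
force: [0.1, 0.7, -1.4]
grip_width: 0.0684
```

Request:
send_rows --steps '[[[0,0,-0.01],[0,0,0],0.076],[[0,0,-0.03],[0,0,0],0.076],[[0,0,-0.06],[0,0,0],0.076],[[0,0,-0.09],[0,0,0],0.076],[[0,0,-0.12],[0,0,0],0.076]]'

```text
time_s: 29.9
tool_pos: [0.6453, -0.0311, 0.14]
tool_rot: [-180.0, -0.0, -6.2]
force: [0.3, 0.3, -0.1]
grip_width: 0.0756
```

Request:
send_rows --steps '[[[-0.02,0,-0.01],[0,0,0],0.076],[[-0.055,0,-0.02],[0,0,0],0.076],[[-0.09,0,-0.02],[0,0,0],0.076],[[-0.125,0,-0.02],[0,0,0],0.076],[[-0.155,0,-0.02],[0,0,0],0.076]]'

```text
time_s: 30.32
tool_pos: [0.4895, -0.0138, 0.1586]
tool_rot: [180.0, -0.0, -6.2]
force: [-0.3, 1.1, 0.1]
grip_width: 0.076
```

Request:
send_rows --steps '[[[-0.015,0,0],[0,0,0],0.076],[[-0.02,0,0],[0,0,0],0.076],[[-0.02,0,0],[0,0,0],0.076],[[-0.02,0,0],[0,0,0],0.076],[[-0.02,0,0],[0,0,0],0.076]]'

```text
time_s: 30.73
tool_pos: [0.4726, -0.0122, 0.1584]
tool_rot: [-180.0, -0.1, -6.2]
force: [0.2, -0.0, -0.0]
grip_width: 0.076
```

```bash
python3 - <<'E'
from h import *
t=snap("top","top20"); s=snap("scene","scene20")
G=[(.664,.135),(.655,.0505),(.646,-.034),(.637,-.1185)]
Ds=[(.036,.052),(.044,.066),(.052,.08),(.06,.094)]
for n,c in (("top",t),("scene",s)):
    m=mask(c,(0,140,40),(12,255,255)); m=cv2.morphologyEx(m,cv2.MORPH_CLOSE,np.ones((5,5)))
    for cn in cv2.findContours(m,cv2.RETR_EXTERNAL,cv2.CHAIN_APPROX_NONE)[0]:
        if cv2.contourArea(cn)<150: continue
        q=proj(c,cn,.04).mean(0); d=[np.hypot(*(q-g)) for g in G]; i=int(np.argmin(d))
        if d[i]<.04: print(n,i+1,cv2.boundingRect(cn),[np.round(a,4).tolist() for a,b in cup(c,cn,*Ds[i],z0=.013)])
print("tub",proj(t,[(377,275)],.068))
cv2.imwrite("pics/end.png",cv2.resize(np.hstack([t["pixels"][110:350,100:560],s["pixels"][110:350,100:560]]),(800,209))[:,:,::-1])
E
python3 g.py
```

```text
top 4 (394, 161, 39, 22) [[0.6364, -0.1182], [0.6774, -0.1279]]
top 3 (353, 160, 29, 22) [[0.6439, -0.0337], [0.6751, -0.0433]]
top 2 (310, 158, 24, 30) [[0.6527, 0.0486], [0.6573, 0.0482]]
top 1 (267, 155, 20, 25) [[0.6635, 0.133], [0.6676, 0.1341]]
scene 1 (358, 290, 19, 33) [[0.6728, 0.1345], [0.6579, 0.1356]]
scene 2 (305, 278, 23, 41) [[0.6634, 0.05], [0.6473, 0.05]]
scene 3 (254, 265, 30, 51) [[0.6547, -0.0308], [0.6386, -0.0339]]
scene 4 (201, 254, 38, 59) [[0.6474, -0.1136], [0.6327, -0.121]]
tub [[ 0.46247507 -0.05698256]]
t 30.8333 [ 0.4723 -0.0121  0.1581] [-179.94    0.     -6.23] F [-0.6 -0.3  0.8] w 0.0759
```

View pics/top20.png

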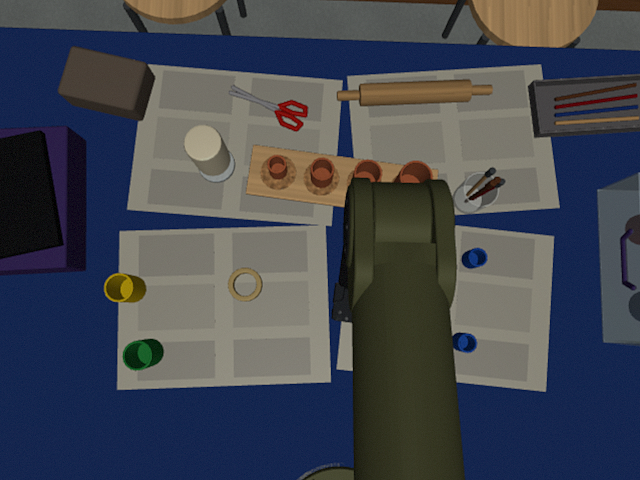

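View pics/scene20.png

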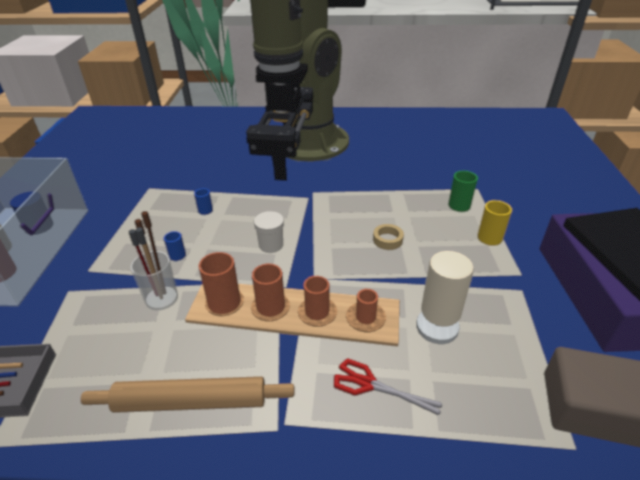

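Both views show the four beakers upright on their discs. In the scene view they run small (367,307), medium (317,298), large (269,290), largest (220,283), with the small one next to the lamp. The tub is unmoved at (269,232) and the arm is clear. Handing in.

```bash
python3 -c "
from cell import env
print(env.sign_off())"
```

```text
the job is handed in; nothing more can be done
None
```

The four terracotta beakers now stand on the cork discs in order of size, with the smallest next to the lamp and the largest at the jar end. I handed the job in at about 31 s of the 112 s allowed; sign-off gave no verdict.

- **Placing:** Each beaker was lowered until the wrist force showed contact, then released. In the last scene view all four are upright and within about 3 mm of their disc centres. The wrist camera gave 1–2 mm for the small, medium and largest ones right after release.
- **Paint tub and arm:** The tub looked unmoved in the scene view at (269,232), though I did not re-measure it. The arm was clear of everything.
- **One failed grasp:** The first two closings on the small beaker missed it without touching it. The scene view showed the real fingertips about 36 mm above the reported TCP height. I corrected for that on every later pick. The largest beaker had already been lifted and set down before I noticed, so it was held by only a few millimetres at its rim.
- **Disagreements in the last checks:**
  - In the final top view the arm hid part of the large and largest beakers. Their base fits there were off by up to 40 mm, so I discarded them and relied on their rim fits and the scene view.
  - A wrist-camera fit of the large beaker, taken just before it was set down, also failed. I used a single edge point and the offset measured at the grasp instead.

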